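Load the jar shaker and pin its hold-down bar

ROBOT

A 6-joint arm with a two-finger parallel gripper is mounted at the origin on a cart in front of the work surface, level with it; the furniture and walls round the work are solid. World frame = base frame: x ahead of the robot, y to its left, z up, the work surface at z = 0. Lengths are in m, angles in rad, forces in N, time in s.
With the tool pointing down it reaches from about 0.425 to 0.95 m from the base axis. Payload 3.5 kg.
Tool frame: the origin (TCP) lies on the centre line of the jaws, within the pads' length; the fingertips stand 14 mm ahead of it and the grasp point (between the pads) lies 5 mm behind it (tips_ahead is the distance from the TCP to the fingertips, in m); y points along the fingers, z is the direction in which the jaws open and shut, and the axes are right-handed (so a half turn about y gives the same grasp; the last joint's range is limited). The gripper opens to 85 mm and grips with 20 to 120 N. Pads are 22 mm wide; open, the fingers measure 114 mm over their backs; the gripper's body (76 mm by 85 mm) begins 54 mm behind the grasp point. The pads swing forward as they close: fully open they stand 13 mm farther back than shut.
Start: joints at [-1.466, 0.286, 1.577, -0, 1.279, -0.15], TCP at [0.17, -0.653, 0.245] pointing down, gripper open.
Joint ranges: [-2.77, 2.77], [-0.9, 2.22], [0.21, 2.48], [-1.53, 4.67], [0.24, 2.81], [-2.84, 2.84]. Speed limits (rad/s): [2.79, 2.79, 3.14, 3.14, 3.14, 3.14].

INTERFACE

Orientations are given as a unit quaternion [x, y, z, w].
In Python, from plant import get_state, read_camera, sign_off, tips_ahead gives the robot as it stands.
- The arm moves only by the tool send_rows, never from a script. Its argument "plan" is a list of rows, each a list of 2 entries, a list of its own where there are three numbers: the shift along the tool's x, y, z in units of 12 cm (1.0 is 12 cm), then the turn, a rotation vector about the tool's x, y, z in units of 360 degrees (1.0 is 360 degrees). In form: [[[tx, ty, tz], [rx, ry, rz]], ...]. A call has 1 to 12 rows; each row shifts and turns the commanded pose from where the row before left it, along the tool's axes as they then stand; what a row does not reach is not made up. A row lasts 1/10 s, in which the tool goes at most 50 mm and 8.59 degrees, less where a joint would pass 70% of its speed; a pose out of reach is approached as far as the arm can. A call with a number of a shift or a turn outside -1 to 1 is refused whole. A call with a gripper value outside its range is refused whole. "gripper" is the closure, from 0 (fully open) to 1 (shut), set as the call begins (left out, the last holds). The fingers move at their own pace and stop on an object; "grip_force" is the grip in N (left out, the last holds). Time passes only in rows, so rows that do not move let the fingers close. It gives the time, the measured TCP pose, the force and the opening at its end, in the units of the state.
- get_state(): the state, without advancing time (a new reading comes with each control period).
- read_camera(name): name is "scene" or "top" or "wrist"; returns a dict with "img" (384x512x3 uint8, blue, green, red), "fx", "fy", "cx", "cy" (pixels), "D" ([k1, k2, p1, p2, k3] as OpenCV has them; the pictures are not rectified), "world_from_camera" (4x4, takes a point from camera to world coordinates); the wrist camera has in their place "mount" (4x4, takes a point from camera to tool coordinates, whose origin is the TCP and whose axes are the tool frame's). Camera axes: x right, y down, z forward; pixel columns grow to the right and rows downward; lengths in m; the calibration is good to about 2 mm. A picture is of the moment at which its call begins: read the wrist's pose just before it. There is no depth.
- sign_off(): hands the job in, once; it reports no verdict.
The state is a dict: "time": time; "qpos": joint angles; "dq": joint speeds; "joint_efforts": joint torques, N m; "eef_pos": TCP position; "tcp_rot": TCP orientation; "contact_force": force on the tool from outside, world axes, zero at the start; "wrist_torque": the same for the moment, N m; "opening": opening from 0.0 (shut) to 1.0 (fully open).
Only numpy, scipy, OpenCV 4.12 (cv2) and the standard library are available. Lean on these libraries where they do the work, as an engineer would, in place of code of your own. Each camera call takes 0.05 s, during which the arm holds its last target. There are 200 camera calls.

TASK

Load every loose sample jar from the bench into the shaker, upright and one to a pocket, then lay the hold-down bar over them with its ends down in the two forks. Lock each end with one of the two headed pins, pushed through fork and bar until its flange is fully home; the pins lie in the small cabinet behind a spring-closing clear flap, which you must hold open with the hand while you reach in behind it and which must be shut again at the end. Do not disturb the white jar with the yellow lid, the closed glass dish or the marker pen.

Things in the scene. Friction and masses are not known exactly. Their poses are not given: they have to be found in the camera images.
- shaker: Fixed jar shaker: white body 130 x 360 mm, 35 mm high, aluminium platform on top (64 mm above the bench) with three pockets, and at each end a steel post (40 x 50 mm in x, y) that carries a fork. Origin under its centre at bench level; x points away from the robot, y to the left along the pockets, z up. Place and yaw vary.
- pocket_0 (a point): Centre of the floor of the right-hand (-y) pocket of the shaker platform: a round recess 58 mm wide and 24 mm deep with a 3 mm chamfer, floor 40 mm above the bench; pocket centres are 72 mm apart along the shaker's y. Any jar may stand in any pocket.
- pocket_1 (a point): Centre of the floor of the middle pocket of the shaker platform: a round recess 58 mm wide and 24 mm deep with a 3 mm chamfer, floor 40 mm above the bench; pocket centres are 72 mm apart along the shaker's y. Any jar may stand in any pocket.
- pocket_2 (a point): Centre of the floor of the left-hand (+y) pocket of the shaker platform: a round recess 58 mm wide and 24 mm deep with a 3 mm chamfer, floor 40 mm above the bench; pocket centres are 72 mm apart along the shaker's y. Any jar may stand in any pocket.
- fork_left (a point): Left-hand (+y) fork: two lugs 10 mm thick (x), 44 mm wide (y), tops 170 mm above the bench, 20 mm slot between them (floor at 136 mm, closed at its outer end, 22 mm beyond the hole). This point: mouth centre of its pin hole (14.5 mm, 2 mm chamfer; along the shaker's +x through both lugs, 152 mm above the bench) on the face nearest the robot.
- fork_right (a point): Right-hand (-y) fork: two lugs 10 mm thick (x), 44 mm wide (y), tops 170 mm above the bench, 20 mm slot between them (floor at 136 mm, closed at its outer end, 22 mm beyond the hole). This point: mouth centre of its pin hole (14.5 mm, 2 mm chamfer; along the shaker's +x through both lugs, 152 mm above the bench) on the face nearest the robot.
- bar_seat (a point): Where the centre of the bar's grip block must be when the bar is seated in the forks (shaker's axes; 184 mm above the bench). The bar's underside then rests on the slot floors, its pads about 3 mm above the jars.
- bar_grip (a point): Hold-down bar, aluminium, 336 mm long (y), 14 mm thick (x), 8 to 38 mm above the underside of its three 40 mm rubber pads, on which it stands; 19 mm hole along x near each end (y = +-150 mm); either way round is right; 0.22 kg. This point: centre of the black grip block on its middle, 14 x 60 x 36 mm (x, y, z), 56 mm above the pads' underside.
- pin_cabinet: Fixed grey cabinet, 140 deep (x from -60 to +80), 200 wide (y), back 110 mm high, front wall 44 mm, side walls 85 mm in front and 108 mm behind; its top is the flap. Origin at bench level, x into the cabinet. Two pins lie level along x, tips inward, axes 78 mm up, at y = +-45 mm: knob on a 12 mm wide rib, shank between low cheeks. Place and yaw vary.
- flap (a joint): Angle (rad) of the clear flap: 0 shut, grows to 1.5 as its front edge rises. Hinged along y atop the cabinet's back wall (x = +74 mm, 112 mm up), 135 mm long; shut, it runs to the front, rising by 0.05 rad. Spring and weight shut it with 1 to 2 N at the edge. Lift its edge with tilted fingertips until it stands steep, then reach down in front of it and let it lie on the hand.
- flap_lip (a point): Middle of the rounded bead (8 mm thick) along the flap's free front edge, at x = -61 mm, just over the cabinet's front wall, about 119 mm above the bench when shut; the gap under it, above the front wall, is some 70 mm.
- pin_a_knob (a point): Headed pin, 102 mm long, 70 g: black knob 22 mm thick and 40 mm long, steel flange 26 mm wide and 4 mm thick, steel shank 12 mm thick and 58 mm long with a round tip. This point: centre of the knob on the axis, 24 mm behind the front of the flange; x points to the tip. Lift it 5 to 10 mm and draw it out to the front.
- pin_b_knob (a point): Headed pin, 102 mm long, 70 g: black knob 22 mm thick and 40 mm long, steel flange 26 mm wide and 4 mm thick, steel shank 12 mm thick and 58 mm long with a round tip. This point: centre of the knob on the axis, 24 mm behind the front of the flange; x points to the tip. Lift it 5 to 10 mm and draw it out to the front.
- pin_a_flange (a point): Centre of the front face (tip side) of that pin's flange, on the axis; x points to the tip. Home: it lies against the lug at fork_left or fork_right.
- pin_b_flange (a point): Centre of the front face (tip side) of that pin's flange, on the axis; x points to the tip. Home: it lies against the lug at fork_left or fork_right.
- bottle_a_mid (a point): Heavy-based glass sample jar with a white screw cap: straight round body 54 mm wide up to 64 mm, cap 45 mm wide, 85 mm high in all, 0.13 kg, standing on the bench; this point is its centre, 42.5 mm above its foot; z is its axis. One to three of the three jars are present.
- bottle_b_mid (a point): Heavy-based glass sample jar with a white screw cap: straight round body 54 mm wide up to 64 mm, cap 45 mm wide, 85 mm high in all, 0.13 kg, standing on the bench; this point is its centre, 42.5 mm above its foot; z is its axis. One to three of the three jars are present.
- bottle_c_mid (a point): Heavy-based glass sample jar with a white screw cap: straight round body 54 mm wide up to 64 mm, cap 45 mm wide, 85 mm high in all, 0.13 kg, standing on the bench; this point is its centre, 42.5 mm above its foot; z is its axis. One to three of the three jars are present.
- jar_yellow_lid: Bystander: white jar with a yellow lid; leave it where it is. Origin under its centre.
- petri_dish: Bystander: closed glass dish; leave it where it is. Origin under its centre.
- marker_pen: Bystander: marker pen; leave it where it is. Origin under its centre.
Things that resemble listed ones, but are neither listed nor needed, are in the scene too. Leave any green or turquoise look-alike of the part that bears bottle_c_mid alone.

How it is judged:
By the outcome, as a careful person would: the job done as asked, in the order asked, and still so for the second after the job is handed in, with the robot touching nothing.
Of bottle_a, bottle_b, bottle_c only 1 to 3 are there at a start; the rules pass over those that are not, and their reading is None.
At some moment in a run one of bottle_a, bottle_b, bottle_c may be knocked a few centimetres aside while the robot is not near it.
It also fails if it takes over 200 s, if anything falls off the work surface, if the arm or the gripper's body presses on something with over 40 N, if the wrist force passes 120 N, or if a joint passes its speed limit or range.

## Working session

There is one attempt and no reset: what is moved stays moved. The work goes in short steps, Python scripts to look and compute and a tool call to move; the robot and the scene stay as the last step left them, time stands still between calls to the robot, and variables do not carry over. Pictures are saved under pics/ and viewed, about 12 in all and at most 16, crops included, and the job is handed in when it is done.

Besides the shell and the picture viewer there is one more tool, called after "Request:" as name([rows], argument=value, ...), one row to a line, values as JSON. send_rows: Moves the arm, as the interface text tells. Its arguments: {"type":"object","properties":{"plan":{"type":"array"},"gripper":{"type":"number"},"grip_force":{"type":"number"}},"required":["plan"]}

```bash
ls; mkdir -p pics
cat > h.py <<'E'
import numpy as np, cv2
from scipy.spatial.transform import Rotation as R
from plant import get_state, read_camera, sign_off, tips_ahead
E
python3 - <<'E'
from h import *
s=get_state(); print(s, tips_ahead if not callable(tips_ahead) else tips_ahead())
for n in ("scene","top"):
    c=read_camera(n); cv2.imwrite(f"pics/{n}0.png",c["img"]); np.save(f"{n}0.npy",c,allow_pickle=True)
    print(n,{k:(np.round(v,4).tolist() if k!="img" else 0) for k,v in c.items()})
c=read_camera("wrist");print(np.round(c["mount"],4).tolist(),c["fx"],c["cx"],c["cy"],c["D"])
a=cv2.imread("pics/scene0.png");b=cv2.imread("pics/top0.png")
E
```

```text
pics
{'time': 0.0, 'qpos': array([-1.46600505e+00,  2.87173529e-01,  1.57819362e+00, -2.91012269e-05,
        1.27859983e+00, -1.49973999e-01]), 'dq': array([ 0.00012407, -0.0009976 ,  0.0006078 , -0.00024153,  0.00148658,
       -0.00022381]), 'joint_efforts': array([-4.46952163e-04, -4.05988455e+01, -2.92625517e+01, -1.75838277e-04,
        5.91620308e-03,  8.64293725e-06]), 'eef_pos': array([ 0.17008466, -0.65256656,  0.2439329 ]), 'tcp_rot': array([-0.08982351,  0.70221624, -0.70053733,  0.08984174]), 'contact_force': array([0.55239176, 0.36969651, 0.18068929]), 'wrist_torque': array([-7.93870063e-05,  4.01744770e-02,  4.26298446e-03]), 'opening': 0.9993988176706933} 0.014
scene {'img': 0, 'fx': 389.1538, 'fy': 389.1538, 'cx': 246.6051, 'cy': 191.5139, 'D': [0.0432, 0.0, 0.0, 0.0, 0.0], 'world_from_camera': [[-0.8795, -0.2221, 0.421, -0.0427], [-0.4759, 0.3908, -0.7879, 1.1723], [0.0104, -0.8933, -0.4494, 0.7837], [0.0, 0.0, 0.0, 1.0]]}
top {'img': 0, 'fx': 386.3763, 'fy': 386.3763, 'cx': 256.4112, 'cy': 193.307, 'D': [0.0333, 0.0, 0.0, 0.0, 0.0], 'world_from_camera': [[0.0175, -0.9978, 0.0641, 0.4567], [-0.9998, -0.017, 0.008, 0.0033], [-0.0069, -0.0642, -0.9979, 1.6188], [0.0, 0.0, 0.0, 1.0]]}
[[-0.0007, 0.9621, 0.2726, -0.0691], [-0.0003, -0.2726, 0.9621, -0.1283], [1.0, 0.0006, 0.0004, -0.0003], [0.0, 0.0, 0.0, 1.0]] 313.54182095394594 256.29896790225786 187.7788281239025 [-0.06211867  0.          0.          0.          0.        ]
```

Run:
```python
import cv2
for n in("top","scene"):
    a=cv2.imread(f"pics/{n}0.png"); cv2.imwrite(f"pics/{n}0b.png",cv2.resize(a,(800,600),interpolation=cv2.INTER_CUBIC))
```

```text
(no output)
```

View pics/top0b.png

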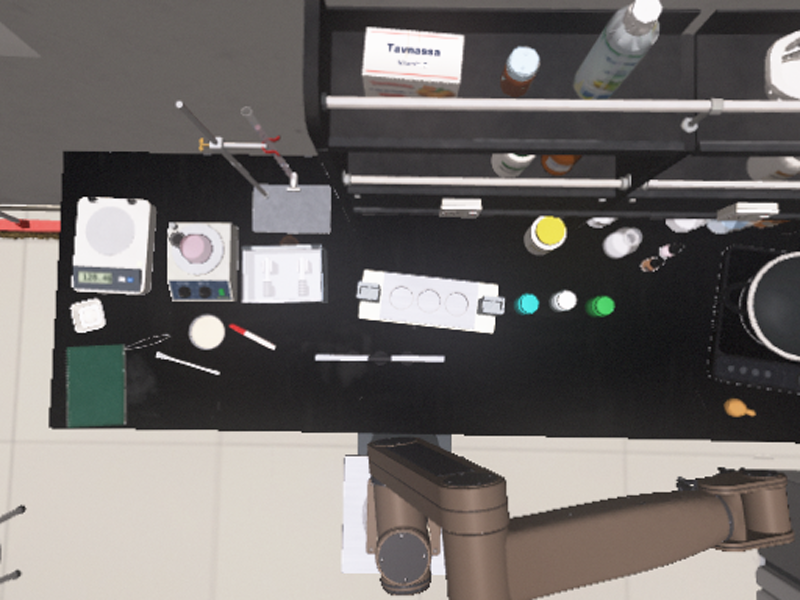

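View pics/scene0b.png

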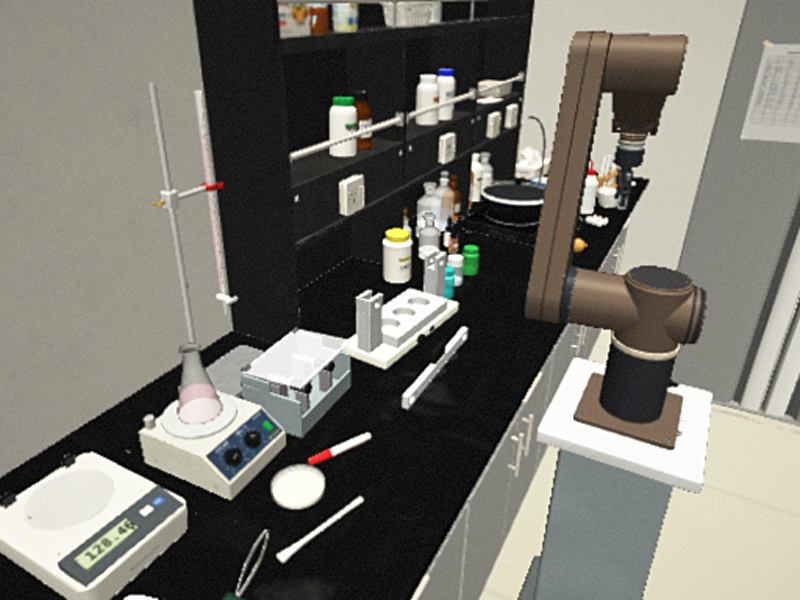

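The top view shows one white-capped jar at (565,300) between turquoise and green look-alikes, the shaker around (430,300), the bar at (380,357), and the cabinet at (285,275). The scene view agrees, with two pins behind the flap. I'll compute positions next.

```bash
cat >> h.py <<'E'
np.set_printoptions(precision=4,suppress=True)
def pose():
    s=get_state(); return np.array(s["eef_pos"]),R.from_quat(s["tcp_rot"])
def cam(n,save=None):
    p,r=pose(); c=read_camera(n)
    if n=="wrist":
        T=np.eye(4);T[:3,:3]=r.as_matrix();T[:3,3]=p; c["world_from_camera"]=T@c["mount"]
    if save: cv2.imwrite(f"pics/{save}.png",c["img"])
    return c
def K(c): return np.array([[c["fx"],0,c["cx"]],[0,c["fy"],c["cy"]],[0,0,1.]])
def rays(c,px):
    q=cv2.undistortPoints(np.array(px,float).reshape(-1,1,2),K(c),np.array(c["D"],float)).reshape(-1,2)
    W=c["world_from_camera"]; return W[:3,3],np.c_[q,np.ones(len(q))]@W[:3,:3].T
def onz(c,px,z):
    o,d=rays(c,px); return o+d*((z-o[2])/d[:,2])[:,None]
def proj(c,P):
    W=np.linalg.inv(c["world_from_camera"]); rv,_=cv2.Rodrigues(W[:3,:3])
    return cv2.projectPoints(np.array(P,float).reshape(-1,1,3),rv,W[:3,3],K(c),np.array(c["D"],float))[0].reshape(-1,2)
def down(psi,tilt=0):
    """tool pointing down, tool z (jaw axis) at heading psi; tilt>0 leans fingers toward +(heading of tool x)"""
    z=np.array([np.cos(psi),np.sin(psi),0]); y=np.array([0,0,-1.]); x=np.cross(y,z)
    return R.from_matrix(np.c_[x,y,z])*R.from_rotvec([0,0,-tilt])
def go(tp,tr,n=None,p=None,r=None):
    """n identical rows from pose (p,r) to (tp,tr)"""
    if p is None: p,r=pose()
    rv=(r.inv()*tr).as_rotvec(); d=r.inv().apply(np.array(tp)-p)
    if n is None: n=int(max(np.ceil(np.linalg.norm(d)/.045),np.ceil(np.linalg.norm(rv)/np.radians(8)),1))
    S=sum(R.from_rotvec(rv*k/n).as_matrix() for k in range(n))
    t=np.linalg.solve(S,d)
    print(n,"x",[np.round(t/.12,4).tolist(),np.round(rv/n/2/np.pi,5).tolist()])
    return np.array(tp),tr
E
python3 - <<'E'
from h import *
c=np.load("top0.npy",allow_pickle=True).item()
f=0.64
def P(name,px,z): print(name,onz(c,np.array(px)*f,z))
P("postL,R top",[(369,289),(491,303)],.17)
P("pockets",[(402,299),(429,301),(456,304)],.064)
P("jar,turq,green",[(565,299),(527,302),(600,305)],.085)
P("bar ends,grip",[(315,357),(445,359)],.038);P("grip",[(380,357)],.074)
P("cab front corners",[(241,302),(323,302),(327,246),(244,246)],.1)
P("ylid",[(550,230)],.1)
p,r=pose(); print(r.as_matrix())
E
```

```text
postL,R top [[ 0.5799  0.0918  0.17  ]
 [ 0.5511 -0.2019  0.17  ]]
pockets [[ 0.5644  0.0125  0.064 ]
 [ 0.5604 -0.0572  0.064 ]
 [ 0.5539 -0.1269  0.064 ]]
jar,turq,green [[ 0.57   -0.4009  0.085 ]
 [ 0.5607 -0.305   0.085 ]
 [ 0.5562 -0.4888  0.085 ]]
bar ends,grip [[ 0.4107  0.237   0.038 ]
 [ 0.4114 -0.1021  0.038 ]]
grip [[0.4146 0.0659 0.074 ]]
cab front corners [[0.5474 0.4178 0.1   ]
 [0.5509 0.2114 0.1   ]
 [0.6934 0.2048 0.1   ]
 [0.6897 0.415  0.1   ]]
ylid [[ 0.7432 -0.359   0.1   ]]
[[-0.9677 -0.0002  0.252 ]
 [-0.252   0.0019 -0.9677]
 [-0.0003 -1.     -0.0019]]
```

Run:
```python
from h import *
go([.57,-.40,.27],down(0))
```

```text
11 x [[-0.3693, -0.0195, 0.11], [2e-05, -0.01904, -2e-05]]
```

Request:
send_rows([
  [[-0.369,-0.02,0.11],[0,-0.019,0]],
  [[-0.369,-0.02,0.11],[0,-0.019,0]],
  [[-0.369,-0.02,0.11],[0,-0.019,0]],
  [[-0.369,-0.02,0.11],[0,-0.019,0]],
  [[-0.369,-0.02,0.11],[0,-0.019,0]],
  [[-0.369,-0.02,0.11],[0,-0.019,0]],
  [[-0.369,-0.02,0.11],[0,-0.019,0]],
  [[-0.369,-0.02,0.11],[0,-0.019,0]],
  [[-0.369,-0.02,0.11],[0,-0.019,0]],
  [[-0.369,-0.02,0.11],[0,-0.019,0]],
  [[-0.369,-0.02,0.11],[0,-0.019,0]],
  [[0,0,0],[0,0,0]],
])

```text
time: 1.35
eef_pos: [0.5729, -0.3958, 0.2719]
tcp_rot: [-0.501, 0.499, -0.498, 0.502]
contact_force: [-0.4, 0.0, -0.3]
opening: 0.999
```

Run:
```python
from h import *
s=get_state();print(s["qpos"],s["time"])
p,r=pose();print(p,r.as_matrix())
c=cam("wrist","w1"); np.save("w1.npy",c,allow_pickle=True)
```

```text
[-0.7506  0.3153  1.4921  0.002   1.335  -0.7563] 1.35
[ 0.5729 -0.3958  0.2719] [[ 0.0052  0.0008  1.    ]
 [-1.      0.002   0.0052]
 [-0.002  -1.      0.0008]]
```

View pics/w1.png

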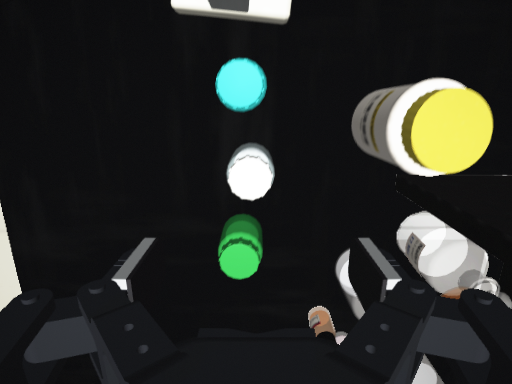

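Run:
```python
from h import *
c=np.load("w1.npy",allow_pickle=True).item(); t=np.load("top0.npy",allow_pickle=True).item(); s=np.load("scene0.npy",allow_pickle=True).item()
def blob(img,x0,y0,x1,y1,thr):
    m=(img[y0:y1,x0:x1].min(2)>thr).astype(np.uint8)
    n,l,st,ce=cv2.connectedComponentsWithStats(m); i=1+np.argmax(st[1:,4])
    cn=max(cv2.findContours((l==i).astype(np.uint8),0,2)[0],key=cv2.contourArea)
    (x,y),rad=cv2.minEnclosingCircle(cn); return (x+x0,y+y0),rad,st[i]
for thr in(170,200,225):
    b=blob(c["img"],215,130,285,212,thr);print("wrist",b,onz(c,[b[0]],.085))
    b=blob(t["img"],345,180,378,205,thr);print("top",b,onz(t,[b[0]],.085))
a=cv2.resize(s["img"][120:220,250:330],None,fx=5,fy=5,interpolation=cv2.INTER_CUBIC)
b=cv2.resize(t["img"][125:215,320:450],None,fx=5,fy=5,interpolation=cv2.INTER_CUBIC)[:,:400]
b=cv2.resize(t["img"][125:215,330:400],None,fx=5.5,fy=5.5,interpolation=cv2.INTER_CUBIC)
h=max(a.shape[0],b.shape[0]); o=np.zeros((h,a.shape[1]+b.shape[1],3),np.uint8);o[:a.shape[0],:a.shape[1]]=a;o[:b.shape[0],a.shape[1]:]=b
cv2.imwrite("pics/z1.png",o);print(o.shape)
```

```text
wrist ((249.41691970825195, 173.58005905151367), 25.829885482788086, array([  13,   18,   45,   52, 1807], dtype=int32)) [[ 0.566  -0.4002  0.085 ]]
top ((361.15671730041504, 191.76865673065186), 6.953280925750732, array([ 10,   6,  14,  13, 135], dtype=int32)) [[ 0.5683 -0.3991  0.085 ]]
wrist ((249.7272720336914, 174.0), 25.213403701782227, array([  13,   19,   45,   51, 1695], dtype=int32)) [[ 0.5663 -0.4006  0.085 ]]
top ((361.3421058654785, 192.0263156890869), 6.658046245574951, array([ 10,   6,  14,  12, 116], dtype=int32)) [[ 0.5673 -0.3999  0.085 ]]
wrist ((250.0, 174.5), 24.683090209960938, array([  13,   20,   45,   50, 1605], dtype=int32)) [[ 0.5666 -0.4012  0.085 ]]
top ((361.5, 192.0), 6.265082359313965, array([11,  7, 12, 11, 96], dtype=int32)) [[ 0.5674 -0.4005  0.085 ]]
(500, 785, 3)
```

View pics/z1.png

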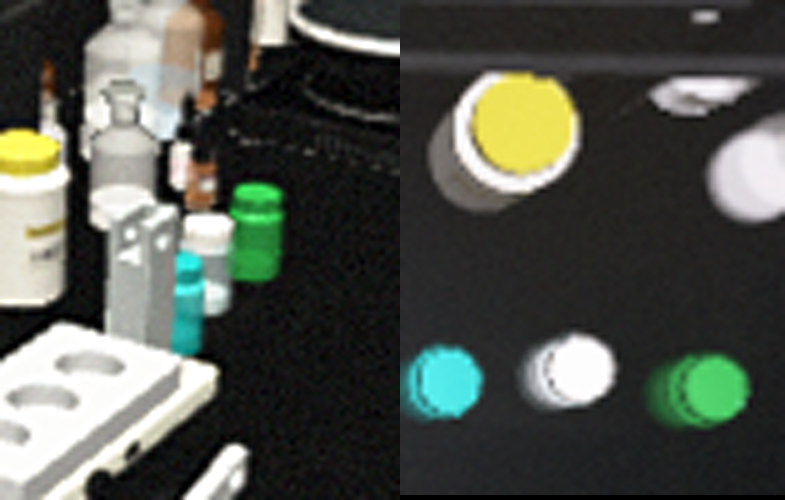

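One jar only (the zoom shows the white thing near the fork is a reagent bottle's base). Jar at about (0.567, -0.4035). Next I align and descend.

Run:
```python
from h import *
go([.567,-.4035,.15],down(0)); go([.567,-.4035,.047],down(0),p=np.array([.567,-.4035,.15]),r=down(0))
```

```text
3 x [[0.0143, 0.3381, -0.0129], [1e-05, 7e-05, -1e-05]]
3 x [[0.0, 0.2861, 0.0], [0.0, 0.0, 0.0]]
```

Request:
send_rows([
  [[0.021,0.338,-0.017],[0,0,0]],
  [[0.021,0.338,-0.017],[0,0,0]],
  [[0.021,0.338,-0.017],[0,0,0]],
  [[0,0,0],[0,0,0]],
  [[0,0,0],[0,0,0]],
])

```text
time: 1.9
eef_pos: [0.5633, -0.4096, 0.1494]
tcp_rot: [-0.499, 0.502, -0.5, 0.499]
contact_force: [-0.0, -0.8, 0.5]
opening: 1.001
```

Run:
```python
from h import *
print(pose()[0])
c=cam("wrist","w2"); m=(c["img"].min(2)>200).astype(np.uint8)
n,l,st,ce=cv2.connectedComponentsWithStats(m)
for i in range(1,n):
    if st[i,4]>600: print(st[i],ce[i],onz(c,[ce[i]],.085))
print(proj(c,[[.567,-.4035,.085]]))
```

```text
[ 0.5633 -0.4096  0.1494]
[ 227  154   72   82 4141] [262.1821 196.7213] [[ 0.567  -0.4007  0.085 ]]
[463 257  49  15 623] [487.9422 264.3563] [[ 0.729  -0.4523  0.085 ]]
[[262.1638 200.8242]]
```

Request:
send_rows([
  [[-0.051,0,0.03],[0,0,0]],
  [[0,0.28,0],[0,0,0]],
  [[0,0.28,0],[0,0,0]],
  [[0,0.29,0],[0,0,0]],
  [[0,0,0],[0,0,0]],
  [[0,0,0],[0,0,0]],
  [[0,0,0],[0,0,0]],
])

```text
time: 2.65
eef_pos: [0.5697, -0.4042, 0.0521]
tcp_rot: [0.499, -0.498, 0.503, -0.499]
contact_force: [-0.1, 0.2, 1.1]
opening: 1.005
```

Request:
send_rows([
  [[0,0,0],[0,0,0]],
  [[0,0,0],[0,0,0]],
  [[0,0,0],[0,0,0]],
  [[0,0,0],[0,0,0]],
  [[0,0,0],[0,0,0]],
  [[0,0,0],[0,0,0]],
  [[0,0,0],[0,0,0]],
  [[0,0,0],[0,0,0]],
], gripper=1, grip_force=40)

```text
time: 3.45
eef_pos: [0.5686, -0.4035, 0.0502]
tcp_rot: [0.499, -0.5, 0.502, -0.499]
contact_force: [-0.1, -0.1, 6.5]
opening: 0.62
```

Request:
send_rows([
  [[0,-0.4,0],[0,0,0]],
  [[0,-0.4,0],[0,0,0]],
  [[0,-0.4,0],[0,0,0]],
  [[0,-0.4,0],[0,0,0]],
  [[0,0,0],[0,0,0]],
  [[0,0,0],[0,0,0]],
])

```text
time: 4.05
eef_pos: [0.5681, -0.403, 0.2419]
tcp_rot: [0.499, -0.5, 0.502, -0.499]
contact_force: [0.4, 0.5, -2.1]
opening: 0.616
```

Run:
```python
from h import *
go([.50,-.06,.36],down(np.radians(84.4)))
```

```text
11 x [[-0.2585, -0.0897, 0.1321], [-0.0, -0.02135, 5e-05]]
```

Request:
send_rows([
  [[-0.2585,-0.09,0.132],[0,-0.0213,0]],
  [[-0.2585,-0.09,0.132],[0,-0.0213,0]],
  [[-0.2585,-0.09,0.132],[0,-0.0213,0]],
  [[-0.2585,-0.09,0.132],[0,-0.0213,0]],
  [[-0.2585,-0.09,0.132],[0,-0.0213,0]],
  [[-0.2585,-0.09,0.132],[0,-0.0213,0]],
  [[-0.2585,-0.09,0.132],[0,-0.0213,0]],
  [[-0.2585,-0.09,0.132],[0,-0.0213,0]],
  [[-0.2585,-0.09,0.132],[0,-0.0213,0]],
  [[-0.2585,-0.09,0.132],[0,-0.0213,0]],
  [[-0.2585,-0.09,0.132],[0,-0.0213,0]],
  [[0,0,0],[0,0,0]],
])

```text
time: 5.25
eef_pos: [0.4982, -0.0571, 0.3582]
tcp_rot: [-0.706, 0.035, -0.034, 0.707]
contact_force: [-0.8, -0.8, -0.1]
opening: 0.614
```

Request:
send_rows([
  [[0,0,0],[0,0,0]],
  [[0,0,0],[0,0,0]],
  [[0,0,0],[0,0,0]],
])

```text
time: 5.55
eef_pos: [0.5004, -0.0602, 0.3571]
tcp_rot: [-0.706, 0.037, -0.035, 0.706]
contact_force: [1.2, 0.3, -1.6]
opening: 0.618
```

Run:
```python
from h import *
s=get_state();print(s["qpos"],s["dq"]);print(pose()[0],pose()[1].as_matrix())
c=cam("wrist","w3"); np.save("w3.npy",c,allow_pickle=True)
t=cam("top","t3"); np.save("t3.npy",t,allow_pickle=True)
```

```text
[-0.3212 -0.1632  1.847  -0.0001  1.4608 -1.789 ] [-0.0023 -0.0037 -0.0091 -0.0012  0.0018 -0.0021]
[ 0.5004 -0.0602  0.3571] [[ 0.9947 -0.0028  0.1028]
 [-0.1028  0.0008  0.9947]
 [-0.0029 -1.      0.0005]]
```

View pics/w3.png

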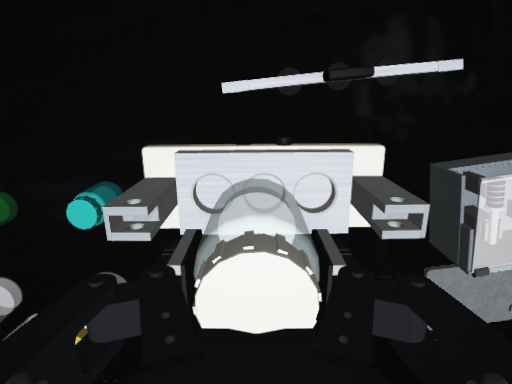

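Run:
```python
from h import *
c=np.load("w3.npy",allow_pickle=True).item()["img"]
a=cv2.resize(c[165:245,95:180],None,fx=4.6,fy=4.6,interpolation=cv2.INTER_CUBIC);b=cv2.resize(c[165:245,350:435],None,fx=4.6,fy=4.6,interpolation=cv2.INTER_CUBIC)
cv2.imwrite("pics/z2.png",np.hstack([a,b]))
```

```text
(no output)
```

View pics/z2.png

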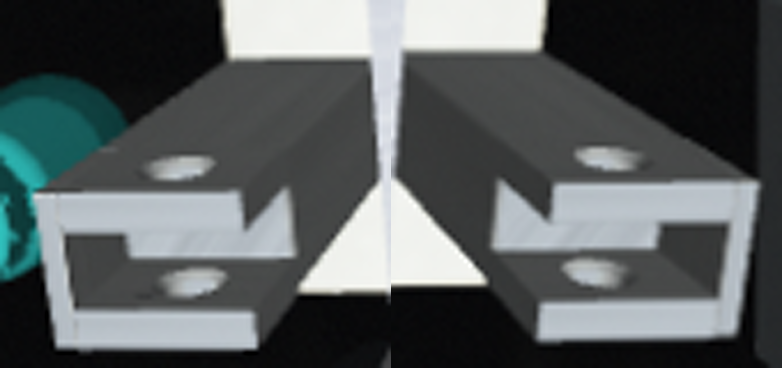

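Run:
```python
from h import *
c=np.load("w3.npy",allow_pickle=True).item()
Rt=onz(c,[(102.6,207),(147.8,206.7),(108,240.7),(150.7,240.7)],.17)[:,:2]
Lt=onz(c,[(429.8,204.8),(385.2,204.8),(425.2,237.8),(382.4,238.9)],.17)[:,:2]
print(Rt,Lt)
hR,hL=onz(c,[(134.3,201.1),(397.2,199.3)],.152)[:,:2]; print("holes",hR,hL,np.linalg.norm(hL-hR))
# fit rigid: model corners in shaker frame
M=np.array([[-20,-178],[-20,-128],[20,-178],[20,-128],[-20,178],[-20,128],[20,178],[20,128]])/1e3
W=np.vstack([Rt,Lt])
def fit(M,W):
    mc,wc=M.mean(0),W.mean(0); H=(M-mc).T@(W-wc); a=np.arctan2(H[0,1]-H[1,0],H[0,0]+H[1,1])
    C=np.array([[np.cos(a),-np.sin(a)],[np.sin(a),np.cos(a)]]); return a,wc-C@mc,W-(M@C.T+wc-C@mc)
a,o,res=fit(M,W); print("yaw",np.degrees(a),"origin",o);print(res*1e3)
d=hL-hR; print("yaw from holes",np.degrees(np.arctan2(-d[0],d[1])),(hL+hR)/2+.02*np.array([np.cos(a),np.sin(a)]))
# bar and top cam
t=np.load("t3.npy",allow_pickle=True).item()
for n in ("t3","top0"):
    t=np.load(n+".npy",allow_pickle=True).item()
    print(n,onz(t,np.array([(315,357),(445,359)])*.64,.038)) 
print("bar wrist ends",onz(c,[(222,88),(462,65)],.038),"grip",onz(c,[(349,73)],.074))
```

```text
[[ 0.5245 -0.2293]
 [ 0.5291 -0.1797]
 [ 0.5641 -0.2327]
 [ 0.5686 -0.1844]] [[0.5583 0.1232]
 [0.5531 0.0739]
 [0.5971 0.1201]
 [0.5929 0.0713]]
holes [ 0.5265 -0.201 ] [0.5548 0.0948] 0.2971768689421731
yaw -5.406563287187051 origin [ 0.561  -0.0547]
[[ 0.2181  0.7545]
 [ 0.0909  0.5845]
 [ 0.0105  1.0481]
 [-0.2    -0.3883]
 [ 0.48   -1.1758]
 [-0.0628 -0.7557]
 [-0.5197 -0.5171]
 [-0.0171  0.4498]]
yaw from holes -5.467166355136553 [ 0.5606 -0.055 ]
t3 [[ 0.4107  0.237   0.038 ]
 [ 0.4114 -0.1021  0.038 ]]
top0 [[ 0.4107  0.237   0.038 ]
 [ 0.4114 -0.1021  0.038 ]]
bar wrist ends [[ 0.4108 -0.0978  0.038 ]
 [ 0.4103  0.2359  0.038 ]] grip [[0.4101 0.0662 0.074 ]]
```

Run:
```python
from h import *
c=np.load("w3.npy",allow_pickle=True).item()
m=(c["img"].min(2)>215).astype(np.uint8); m[:230]=0
n,l,st,ce=cv2.connectedComponentsWithStats(m); i=1+np.argmax(st[1:,4]);print(st[i])
T=c["world_from_camera"]@np.linalg.inv(c["mount"])
th=np.linspace(0,2*np.pi,90)
for dx in(-.003,0,.003):
    P=np.c_[dx+.0225*np.cos(th),0*th-.0348,.0225*np.sin(th)]@T[:3,:3].T+T[:3,3]; q=proj(c,P)
    print(dx,q.min(0),q.max(0))
p0=np.array([.561,-.0548,.16]);r0=down(np.radians(84.6))
go(p0,r0); go([.561,-.0548,.0915],r0,p=p0,r=r0)
```

```text
[ 193  252  128   81 7968]
-0.003 [190.5473 238.557 ] [320.139  349.3267]
0 [191.1045 246.9205] [319.5866 355.676 ]
0.003 [191.657  255.1363] [319.039  361.9071]
5 x [[0.0998, 0.3294, 0.0188], [-1e-05, -0.00027, -6e-05]]
2 x [[0.0, 0.2854, 0.0], [0.0, 0.0, 0.0]]
```

Run:
```python
from h import *
c=np.load("w3.npy",allow_pickle=True).item()
m=c["img"].min(2)>215
for y in range(262,336,8):
    x=np.where(m[y,185:330])[0]+185; print(y,x.min(),x.max())
T=c["world_from_camera"]@np.linalg.inv(c["mount"]); th=np.linspace(0,2*np.pi,2000)
for dx in(-.003,0,.003):
    P=np.c_[dx+.0225*np.cos(th),0*th-.0348,.0225*np.sin(th)]@T[:3,:3].T+T[:3,3]; q=proj(c,P)
    print(dx,[ (y,q[(abs(q[:,1]-y)<.5)][:,0].min().round(1)) for y in range(262,336,8)])
```

```text
262 213 292
270 211 310
278 203 309
286 196 314
294 197 320
302 196 317
310 194 317
318 198 315
326 202 312Traceback (most recent call last):
  File "<stdin>", line 5, in <module>
    return umr_minimum(a, axis, None, out, keepdims, initial, where)
ValueError: zero-size array to reduction operation minimum which has no identity
```

Request:
send_rows([
  [[0.1,0.329,0.019],[0,0,0]],
  [[0.1,0.329,0.019],[0,0,0]],
  [[0.1,0.329,0.019],[0,0,0]],
  [[0.1,0.329,0.019],[0,0,0]],
  [[0.1,0.329,0.019],[0,0,0]],
  [[0,0,0],[0,0,0]],
  [[0,0,0],[0,0,0]],
  [[0,0,0],[0,0,0]],
])

```text
time: 6.45
eef_pos: [0.5623, -0.0549, 0.1641]
tcp_rot: [0.707, -0.035, 0.037, -0.706]
contact_force: [-0.1, -0.3, 0.6]
opening: 0.615
```

Run:
```python
from h import *
print(pose()[0]); go([.561,-.0548,.0915],down(np.radians(84.6)),n=3)
```

```text
[ 0.5623 -0.0549  0.1641]
3 x [[-0.0043, 0.2016, -0.0], [4e-05, -0.0004, 0.00021]]
```

Request:
send_rows([
  [[-0.01,0.1,0],[0,0,0]],
  [[0,0.15,0],[0,0,0]],
  [[0,0.15,0],[0,0,0]],
  [[0,0.1,0],[0,0,0]],
  [[0,0.1,0],[0,0,0]],
  [[0,0,0],[0,0,0]],
  [[0,0,0],[0,0,0]],
  [[0,0,0],[0,0,0]],
])

```text
time: 7.25
eef_pos: [0.5601, -0.0542, 0.0899]
tcp_rot: [0.706, -0.036, 0.036, -0.706]
contact_force: [-0.5, 0.3, -1.2]
opening: 0.614
```

Request:
send_rows([
  [[0,0,0],[0,0,0]],
  [[0,0,0],[0,0,0]],
  [[0,0,0],[0,0,0]],
  [[0,0,0],[0,0,0]],
  [[0,0,0],[0,0,0]],
], gripper=0.1)

```text
time: 7.75
eef_pos: [0.5599, -0.0541, 0.0895]
tcp_rot: [0.706, -0.036, 0.036, -0.706]
contact_force: [0.0, 0.6, 0.3]
opening: 0.897
```

Request:
send_rows([
  [[0,-0.3,0],[0,0,0]],
  [[0,-0.4,0],[0,0,0]],
  [[0,-0.4,0],[0,0,0]],
  [[0,-0.4,0],[0,0,0]],
  [[0,-0.4,0],[0,0,0]],
  [[0,0,0],[0,0,0]],
  [[0,0,0],[0,0,0]],
  [[0,0,0],[0,0,0]],
])

```text
time: 8.55
eef_pos: [0.5591, -0.0539, 0.3156]
tcp_rot: [-0.706, 0.037, -0.035, 0.706]
contact_force: [-0.1, -0.9, -0.5]
opening: 0.902
```

Run:
```python
from h import *
c=cam("wrist","w4"); np.save("w4.npy",c,allow_pickle=True); t=cam("top")
print(pose()[0])
m=(t["img"].min(2)>200).astype(np.uint8)
pr=proj(t,[[.561,-.0548,.125]])[0]; print(pr)
print(proj(c,[[.561,-.0548,.125]]))
b=down(np.radians(0)); go([.435,.0662,.20],b)
```

```text
[ 0.559  -0.0539  0.3149]
[274.5618 191.4435]
[[255.3108 170.4847]]
11 x [[-0.143, 0.0874, 0.0001], [4e-05, 0.02126, -6e-05]]
```

View pics/w4.png

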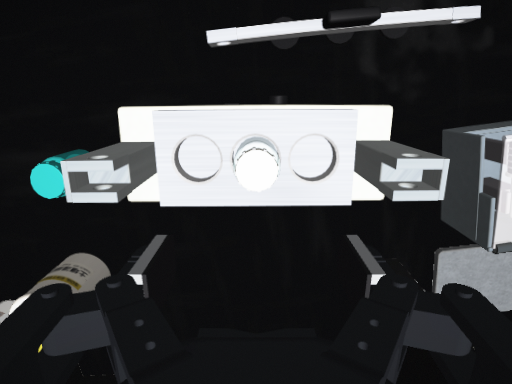

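The jar stands upright in the middle pocket (cap at (257,170), predicted (255,170)). On to the bar.

Run:
```python
from h import *
go([.430,.0662,.22],down(0))
```

```text
11 x [[-0.146, 0.0722, -0.0028], [4e-05, 0.02126, -6e-05]]
```

Request:
send_rows([
  [[-0.146,0.072,-0.003],[0,0.0213,0]],
  [[-0.146,0.072,-0.003],[0,0.0213,0]],
  [[-0.146,0.072,-0.003],[0,0.0213,0]],
  [[-0.146,0.072,-0.003],[0,0.0213,0]],
  [[-0.146,0.072,-0.003],[0,0.0213,0]],
  [[-0.146,0.072,-0.003],[0,0.0213,0]],
  [[-0.146,0.072,-0.003],[0,0.0213,0]],
  [[-0.146,0.072,-0.003],[0,0.0213,0]],
  [[-0.146,0.072,-0.003],[0,0.0213,0]],
  [[-0.146,0.072,-0.003],[0,0.0213,0]],
  [[-0.146,0.072,-0.003],[0,0.0213,0]],
  [[0,0,0],[0,0,0]],
], gripper=0.4)

```text
time: 9.85
eef_pos: [0.429, 0.0671, 0.2194]
tcp_rot: [-0.501, 0.502, -0.498, 0.499]
contact_force: [0.0, -0.0, 0.1]
opening: 0.599
```

Request:
send_rows([
  [[0,0,0],[0,0,0]],
  [[0,0,0],[0,0,0]],
  [[0,0,0],[0,0,0]],
])

```text
time: 10.15
eef_pos: [0.4315, 0.0652, 0.2227]
tcp_rot: [0.499, -0.501, 0.501, -0.499]
contact_force: [-0.2, -0.7, -0.5]
opening: 0.598
```

Run:
```python
from h import *
s=get_state();print(s["qpos"]); p,r=pose(); print(p,r.as_matrix())
c=cam("wrist","w5"); np.save("w5.npy",c,allow_pickle=True)
print(proj(c,[[.4101,.0662,.074],[.4101,.0962,.074],[.4101,.0362,.074]]))
```

```text
[-0.0834 -0.2456  2.1595 -0.0001  1.2272 -0.0806]
[0.4315 0.0652 0.2227] [[-0.0027  0.0005  1.    ]
 [-1.     -0.0002 -0.0027]
 [ 0.0002 -1.      0.0005]]
[[232.6132 177.0418]
 [231.8709 144.1166]
 [233.3447 208.1735]]
```

View pics/w5.png

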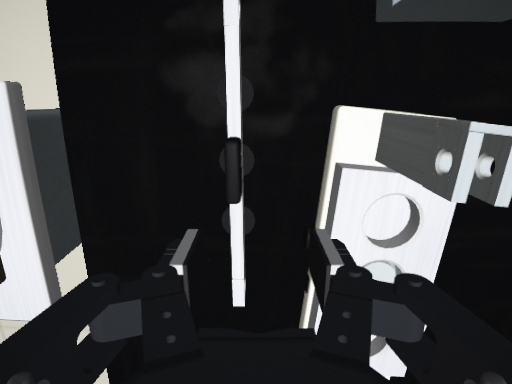

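Run:
```python
from h import *
c=np.load("w5.npy",allow_pickle=True).item()
g=c["img"].max(2)
for y in (20,60,100,130,230,260,290,303):
    x=np.where(c["img"].min(2)[y,215:260]>150)[0]+215; print(y,x.min(),x.max(),onz(c,[(x.min(),y),(x.max()+1,y)],.038)[:,:2].ravel())
print("end",onz(c,[(238.5,304.5)],.038))
for y in (150,160,180,190):
    x=np.where(g[y,220:250]<60)[0]+220; print(y,x.min(),x.max())
print(onz(c,[(233,203),(233,138)],.074))
s=get_state();print(s["qpos"])
```

```text
20 224 238 [0.4024 0.2056 0.4161 0.2055]
60 225 239 [0.4025 0.1706 0.4166 0.1706]
100 227 239 [0.4035 0.134  0.4161 0.1339]
130 227 240 [0.4028 0.1052 0.4166 0.1052]
230 231 242 [ 0.4042 -0.0016  0.4172 -0.0016]
260 232 243 [ 0.4044 -0.0378  0.4177 -0.0378]
290 233 244 [ 0.4045 -0.0766  0.4184 -0.0766]
303 233 244 [ 0.4041 -0.0943  0.4181 -0.0943]
end [[ 0.4105 -0.0964  0.038 ]]
150 220 249
160 220 249
180 220 249
190 220 249
[[0.4099 0.0413 0.074 ]
 [0.4112 0.1016 0.074 ]]
[-0.0833 -0.2457  2.1595 -0.0001  1.2272 -0.0802]
```

Run:
```python
from h import *
go([.410,.071,.105],down(np.radians(.3)))
```

```text
3 x [[-0.0162, 0.327, -0.0599], [-3e-05, -0.00044, 1e-05]]
```

Request:
send_rows([
  [[-0.016,0.3,-0.06],[0,-0.0004,0]],
  [[-0.016,0.3,-0.06],[0,-0.0004,0]],
  [[-0.016,0.3,-0.06],[0,-0.0004,0]],
  [[0,0.08,0],[0,0,0]],
  [[0,0,0],[0,0,0]],
  [[0,0,0],[0,0,0]],
  [[0,0,0],[0,0,0]],
])

```text
time: 10.9
eef_pos: [0.4117, 0.0713, 0.1071]
tcp_rot: [-0.5, 0.498, -0.5, 0.502]
contact_force: [-0.9, 1.0, 0.1]
opening: 0.602
```

Run:
```python
from h import *
s=get_state();print(s["qpos"]); p,r=pose(); print(p,r.as_matrix())
```

```text
[-0.0724 -0.1334  2.2971 -0.      0.9734 -0.077 ]
[0.4117 0.0713 0.1071] [[ 0.0046  0.0045  1.    ]
 [-1.     -0.0004  0.0046]
 [ 0.0004 -1.      0.0045]]
```

Request:
send_rows([
  [[0,0.2,-0.015],[0,0,0]],
  [[0,0.15,0],[0,0,0]],
  [[0,0.1,0],[0,0,0]],
  [[0,0,0],[0,0,0]],
  [[0,0,0],[0,0,0]],
  [[0,0,0],[0,0,0]],
])

```text
time: 11.5
eef_pos: [0.4089, 0.0715, 0.052]
tcp_rot: [-0.501, 0.498, -0.499, 0.502]
contact_force: [0.4, -0.8, 0.7]
opening: 0.596
```

Request:
send_rows([
  [[0,0,0],[0,0,0]],
  [[0,0,0],[0,0,0]],
  [[0,0,0],[0,0,0]],
  [[0,0,0],[0,0,0]],
  [[0,0,0],[0,0,0]],
  [[0,0,0],[0,0,0]],
  [[0,0,0],[0,0,0]],
], gripper=1, grip_force=70)

```text
time: 12.2
eef_pos: [0.4082, 0.0715, 0.0512]
tcp_rot: [-0.501, 0.499, -0.499, 0.501]
contact_force: [0.5, 0.8, 4.4]
opening: 0.152
```

Request:
send_rows([
  [[0,-0.15,0],[0,0,0]],
  [[0,-0.3,0.1],[0,0,0]],
  [[0,-0.3,0.2],[0,0,0]],
  [[0,-0.3,0.2],[0,0,0]],
  [[0,-0.3,0.2],[0,0,0]],
  [[0,-0.3,0],[0,0,0]],
  [[0,-0.3,0],[0,0,0]],
  [[0,0,0],[0,0,0]],
  [[0,0,0],[0,0,0]],
  [[0,0,0],[0,0,0]],
])

```text
time: 13.2
eef_pos: [0.4902, 0.072, 0.2816]
tcp_rot: [0.503, -0.5, 0.497, -0.5]
contact_force: [-0.5, -0.3, -2.1]
opening: 0.157
```

Run:
```python
from h import *
s=get_state();print(s["qpos"]); p,r=pose(); print(p,r.as_matrix())
c=cam("wrist","w6"); np.save("w6.npy",c,allow_pickle=True)
```

```text
[-0.0591 -0.143   1.9643 -0.      1.3259 -0.0639]
[0.4902 0.072  0.2816] [[ 0.0047 -0.0056  1.    ]
 [-1.      0.0003  0.0047]
 [-0.0003 -1.     -0.0056]]
```

View pics/w6.png

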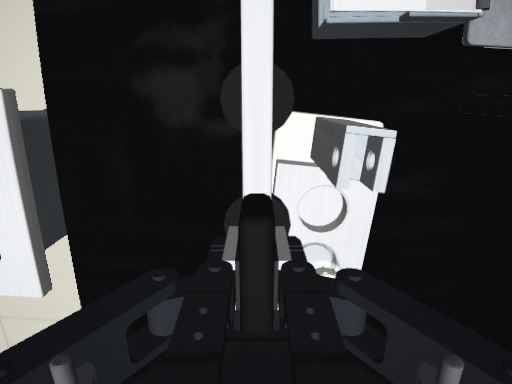

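Run:
```python
from h import *
go([.561,-.0548,.245],down(np.radians(-5.42)))
```

```text
4 x [[0.2594, 0.0755, 0.1564], [0.00023, 0.00395, -0.0]]
```

Request:
send_rows([
  [[0.2,0.06,0.125],[0.0002,0.003,0]],
  [[0.2,0.06,0.125],[0.0002,0.003,0]],
  [[0.2,0.06,0.125],[0.0002,0.003,0]],
  [[0.2,0.06,0.125],[0.0002,0.003,0]],
  [[0.24,0.06,0.126],[0.0001,0.004,0]],
  [[0,0,0],[0,0,0]],
  [[0,0,0],[0,0,0]],
  [[0,0,0],[0,0,0]],
])

```text
time: 14.05
eef_pos: [0.5618, -0.0545, 0.2478]
tcp_rot: [0.475, -0.523, 0.524, -0.477]
contact_force: [0.1, 0.4, -2.1]
opening: 0.154
```

Run:
```python
from h import *
p,r=pose(); print(p,r.as_matrix())
go([.561,-.0548,.185],down(np.radians(-5.42)),n=5)
t=cam("top","t7"); np.save("t7.npy",t,allow_pickle=True)
c=cam("wrist","w7"); np.save("w7.npy",c,allow_pickle=True)
a=cv2.resize(t["img"][160:220,210:340],None,fx=6,fy=6,interpolation=cv2.INTER_CUBIC); cv2.imwrite("pics/z7.png",a)
```

```text
[ 0.5618 -0.0545  0.2478] [[-0.0951  0.0034  0.9955]
 [-0.9955  0.0008 -0.0951]
 [-0.0011 -1.      0.0033]]
5 x [[0.0008, 0.1047, -0.0015], [-0.00011, -2e-05, -4e-05]]
```

View pics/z7.png

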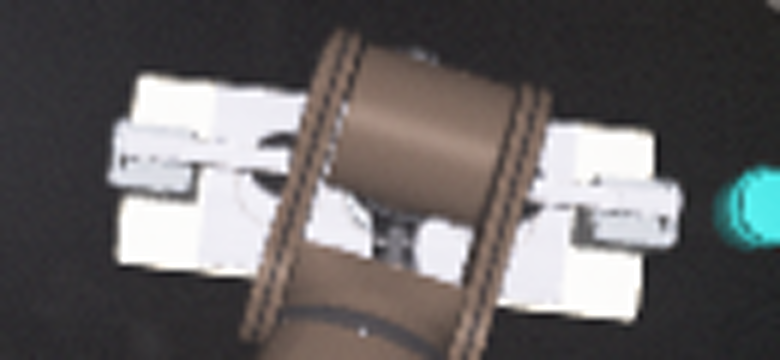

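The bar lies over both forks in line with the slots. Lowering it.

Request:
send_rows([
  [[0.001,0.1,-0.002],[0,0,0]],
  [[0.001,0.1,-0.002],[0,0,0]],
  [[0,0.1,-0.002],[0,0,0]],
  [[0,0.1,0],[0,0,0]],
  [[0,0.1,0],[0,0,0]],
  [[0,0.03,0],[0,0,0]],
  [[0,0.03,0],[0,0,0]],
  [[0,0,0],[0,0,0]],
  [[0,0,0],[0,0,0]],
  [[0,0,0],[0,0,0]],
])

```text
time: 15.15
eef_pos: [0.5627, -0.0555, 0.1826]
tcp_rot: [0.474, -0.522, 0.525, -0.477]
contact_force: [0.1, 0.2, -4.3]
opening: 0.154
```

Run:
```python
from h import *
print(pose()[0]); s=get_state(); print(s["contact_force"],s["wrist_torque"])
```

```text
[ 0.5627 -0.0555  0.1826]
[ 0.1394  0.1522 -4.2668] [ 0.0201  0.0222 -0.0465]
```

Request:
send_rows([
  [[0,0.015,0],[0,0,0]],
  [[0,0.015,0],[0,0,0]],
  [[0,0,0],[0,0,0]],
  [[0,0,0],[0,0,0]],
])

```text
time: 15.55
eef_pos: [0.5627, -0.0555, 0.1792]
tcp_rot: [0.474, -0.521, 0.525, -0.477]
contact_force: [-1.1, 0.6, 2.2]
opening: 0.152
```

Request:
send_rows([
  [[0,0,0],[0,0,0]],
  [[0,0,0],[0,0,0]],
  [[0,0,0],[0,0,0]],
  [[0,0,0],[0,0,0]],
], gripper=0.6)

```text
time: 15.95
eef_pos: [0.5622, -0.0554, 0.178]
tcp_rot: [0.474, -0.522, 0.525, -0.477]
contact_force: [-0.0, 0.4, 0.6]
opening: 0.399
```

Request:
send_rows([
  [[0,-0.2,0],[0,0,0]],
  [[0,-0.4,0],[0,0,0]],
  [[0,-0.4,0],[0,0,0]],
  [[0,0,0],[0,0,0]],
  [[0,0,0],[0,0,0]],
])

```text
time: 16.45
eef_pos: [0.5623, -0.0556, 0.3001]
tcp_rot: [0.473, -0.521, 0.526, -0.478]
contact_force: [0.4, 0.5, 0.1]
opening: 0.397
```

Run:
```python
from h import *
go([.50,.31,.38],down(np.radians(90)),n=12)
```

```text
12 x [[-0.2541, -0.0552, 0.139], [-9e-05, -0.0221, 0.00011]]
```

Request:
send_rows([
  [[-0.254,-0.055,0.139],[0,-0.0221,0]],
  [[-0.254,-0.055,0.139],[0,-0.0221,0]],
  [[-0.254,-0.055,0.139],[0,-0.0221,0]],
  [[-0.254,-0.055,0.139],[0,-0.0221,0]],
  [[-0.254,-0.055,0.139],[0,-0.0221,0]],
  [[-0.254,-0.055,0.139],[0,-0.0221,0]],
  [[-0.254,-0.055,0.139],[0,-0.0221,0]],
  [[-0.254,-0.055,0.139],[0,-0.0221,0]],
  [[-0.254,-0.055,0.139],[0,-0.0221,0]],
  [[-0.254,-0.055,0.139],[0,-0.0221,0]],
  [[-0.254,-0.055,0.139],[0,-0.0221,0]],
  [[-0.254,-0.055,0.139],[0,-0.0221,0]],
])

```text
time: 17.65
eef_pos: [0.498, 0.311, 0.3739]
tcp_rot: [0.708, 0.002, -0.002, -0.706]
contact_force: [-0.1, 0.6, -0.1]
opening: 0.397
```

Request:
send_rows([
  [[0,0,0],[0,0,0]],
  [[0,0,0],[0,0,0]],
  [[0,0,0],[0,0,0]],
  [[0,0,0],[0,0,0]],
], gripper=1)

```text
time: 18.05
eef_pos: [0.5001, 0.3092, 0.3756]
tcp_rot: [0.708, 0.0, 0.002, -0.707]
contact_force: [-0.3, 0.1, 0.5]
opening: -0.004
```

Run:
```python
from h import *
p,r=pose(); print(p,r.as_matrix(),get_state()["qpos"])
c=cam("wrist","w8"); np.save("w8.npy",c,allow_pickle=True)
t=cam("top","t8");np.save("t8.npy",t,allow_pickle=True)
t=cam("scene","s8");np.save("s8.npy",t,allow_pickle=True)
cv2.imwrite("pics/w8b.png",cv2.resize(c["img"],(800,600),interpolation=cv2.INTER_CUBIC))
```

```text
[0.5001 0.3092 0.3756] [[ 1.      0.0038  0.0025]
 [-0.0025 -0.0013  1.    ]
 [ 0.0038 -1.     -0.0012]] [ 0.3823  0.0234  1.638  -0.0026  1.4772 -1.1858]
```

View pics/w8b.png

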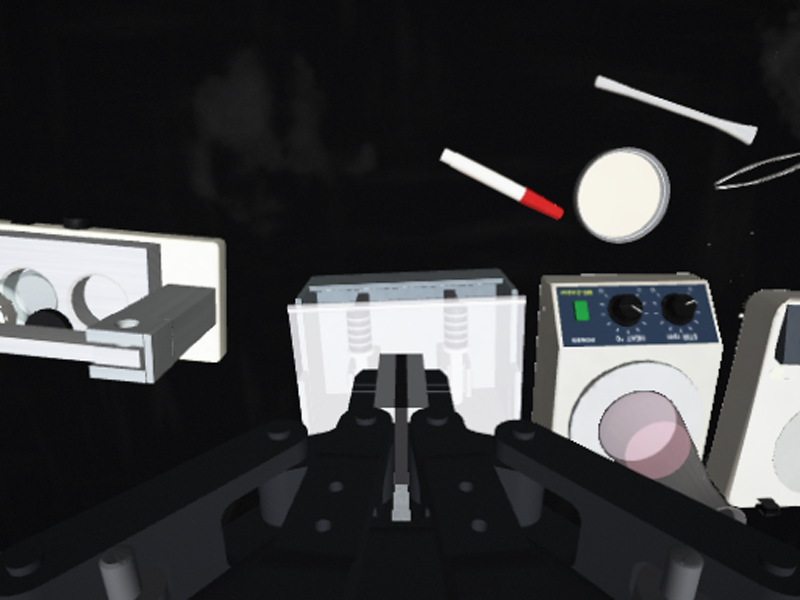

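Run:
```python
from h import *
c=np.load("w8.npy",allow_pickle=True).item()
f=lambda L,z:onz(c,np.array(L)*.64,z)
lip=f([(289,307),(526,297)],.119);print("lip",lip, np.linalg.norm(lip[0]-lip[1]),np.degrees(np.arctan2(-(lip[1]-lip[0])[0],(lip[1]-lip[0])[1])), lip.mean(0))
fw=f([(312,276),(505,270)],.044);print("front wall top",fw)
base=f([(298,303),(520,280)],.0)
print("knob",f([(358,325),(455,325)],.085),"knob ends front",f([(360,298),(454,293)],.078),f([(360,350),(455,345)],.085))
g=c["img"]; cv2.imwrite("pics/z8.png",cv2.resize(g[165:275,180:345],None,fx=4.8,fy=4.8,interpolation=cv2.INTER_CUBIC))
```

```text
lip [[0.5526 0.2169 0.119 ]
 [0.5442 0.4122 0.119 ]] 0.1954318025906937 2.448147424651323 [0.5484 0.3145 0.119 ]
front wall top [[0.5449 0.2233 0.044 ]
 [0.5392 0.4098 0.044 ]]
knob [[0.5805 0.2704 0.085 ]
 [0.5806 0.3584 0.085 ]] knob ends front [[0.5571 0.2723 0.078 ]
 [0.5525 0.3574 0.078 ]] [[0.6049 0.2716 0.085 ]
 [0.6001 0.3589 0.085 ]]
```

View pics/z8.png

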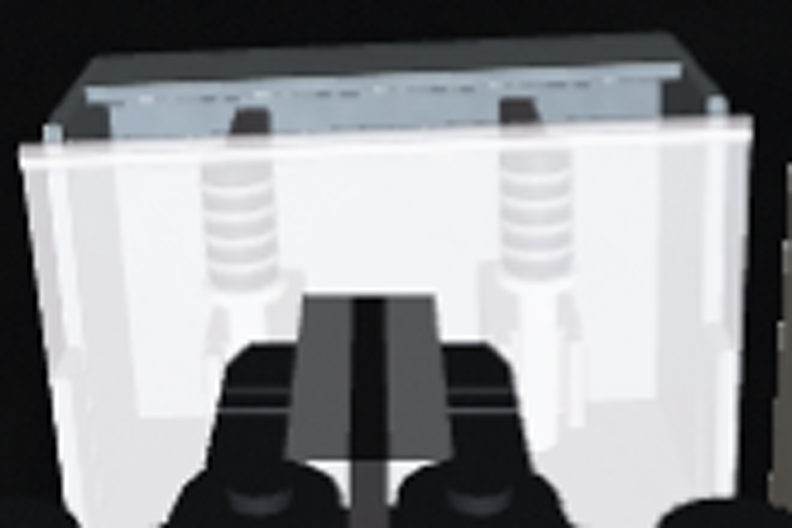

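Run:
```python
from h import *
c=np.load("w8.npy",allow_pickle=True).item()
f=lambda L,z:onz(c,np.array(L)/4.8+[180,165],z)[:,:2]
yaw=lambda P:np.degrees(np.arctan2(-(P[1]-P[0])[0],(P[1]-P[0])[1]))
for n,L,z in (("lip",[(22,152),(752,125)],.119),("fw outer",[(88,90),(680,65)],.044),("fw inner",[(88,102),(680,78)],.044),("lip front",[(22,146),(752,119)],.12)):
    P=f(L,z);print(n,P.ravel(),yaw(P),P.mean(0),np.linalg.norm(P[1]-P[0]))
k=f([(239,215),(536,205)],.078);print("axis mid",k,yaw(k),k.mean(0))
print("axis near flange",f([(242,287),(537,277)],.078))
print("flange back top edge",f([(242,287),(537,277)],.089), "tipR",f([(540,449)],.078))
a=np.radians(2.3);x=np.array([np.cos(a),np.sin(a)]);y=np.array([-x[1],x[0]])
```

```text
lip [0.5528 0.2164 0.5455 0.4123] 2.1377908935404633 [0.5492 0.3144] 0.19602032224149513
fw outer [0.556  0.2206 0.5481 0.408 ] 2.422325693382208 [0.5521 0.3143] 0.18756232881169288
fw inner [0.56   0.2204 0.5524 0.4082] 2.3280805719271145 [0.5562 0.3143] 0.1879933381345605
lip front [0.5508 0.2168 0.5435 0.4119] 2.1352284438990212 [0.5472 0.3143] 0.19528288871665003
axis mid [[0.5858 0.2707]
 [0.5827 0.3598]] 1.9678086386041447 [0.5842 0.3153]
axis near flange [[0.6091 0.271 ]
 [0.6059 0.3608]]
flange back top edge [[0.6045 0.272 ]
 [0.6014 0.3595]] tipR [[0.6645 0.3637]]
```

The zoom shows both pins under the flap (knobs at crop x≈239 and 536), tips inward, and the lip line from (22,152) to (752,125). This puts the cabinet at about (0.611, 0.317) with 2.2° yaw. I'll lift the flap and reach in with the hand tilted 45°.

```bash
cat >> h.py <<'E'
O=np.array([.611,.3167]);A=np.radians(2.2)
def cab(x,y,z): # mm -> world
    return np.array([O[0]+(x*np.cos(A)-y*np.sin(A))/1e3,O[1]+(x*np.sin(A)+y*np.cos(A))/1e3,z/1e3])
def cabinv(p):
    d=np.array(p[:2])-O; return np.array([d[0]*np.cos(A)+d[1]*np.sin(A),-d[0]*np.sin(A)+d[1]*np.cos(A),p[2]])*1e3
RT=down(np.pi/2+A,np.pi/4)
E
python3 - <<'E'
from h import *
p,r=go(cab(-115,45,200),RT)
p,r=go(cab(-93,45,102),RT,p=p,r=r)
E
```

```text
6 x [[-0.0881, 0.2354, 0.0653], [0.00044, -0.00101, -0.0207]]
3 x [[-0.1493, 0.2357, -0.0], [0.0, 0.0, 0.0]]
```

Request:
send_rows([
  [[-0.088,0.235,0.065],[0.0004,-0.001,-0.0207]],
  [[-0.088,0.235,0.065],[0.0004,-0.001,-0.0207]],
  [[-0.088,0.235,0.065],[0.0004,-0.001,-0.0207]],
  [[-0.088,0.235,0.065],[0.0004,-0.001,-0.0207]],
  [[-0.088,0.235,0.065],[0.0004,-0.001,-0.0207]],
  [[-0.088,0.235,0.065],[0.0004,-0.001,-0.0207]],
  [[0,0,0],[0,0,0]],
  [[0,0,0],[0,0,0]],
  [[0,0,0],[0,0,0]],
], gripper=0.5)

```text
time: 19.1
eef_pos: [0.4942, 0.353, 0.2146]
tcp_rot: [-0.656, -0.267, -0.249, 0.661]
contact_force: [0.4, 1.0, 0.3]
opening: 0.5
```

Run:
```python
from h import *
p,r=pose(); print(cabinv(p),get_state()["qpos"]);print((RT.inv()*r).as_rotvec()*57.3)
p,r=go(cab(-93,45,102),RT)
p,r=go(cab(-64,45,102),RT,p=p,r=r)
```

```text
[-115.3654   40.8018  214.5568] [ 0.5972 -0.0399  2.1171 -0.7904  0.5461 -0.4203]
[-0.618   0.3522  2.2244]
3 x [[-0.1703, 0.2694, 0.0129], [0.00057, -0.00033, -0.00206]]
1 x [[0.1709, 0.1709, -0.0], [0.0, 0.0, 0.0]]
```

Request:
send_rows([
  [[-0.085,0.135,0.006],[0.0003,0,-0.001]],
  [[-0.085,0.135,0.006],[0.0003,0,-0.001]],
  [[-0.085,0.135,0.006],[0.0003,0,-0.001]],
  [[-0.085,0.135,0.006],[0.0003,0,-0.001]],
  [[-0.085,0.135,0.006],[0.0003,0,-0.001]],
  [[-0.085,0.135,0.006],[0.0003,0,-0.001]],
  [[0,0,0],[0,0,0]],
  [[0,0,0],[0,0,0]],
  [[0,0,0],[0,0,0]],
])

```text
time: 20.0
eef_pos: [0.5163, 0.3579, 0.1015]
tcp_rot: [-0.647, -0.281, -0.26, 0.659]
contact_force: [-0.1, 0.1, 0.3]
opening: 0.504
```

```bash
cat >> h.py <<'E'
def path(W,n=None):
    p,r=pose(); print(cabinv(p),(RT.inv()*r).as_rotvec()*57.3,get_state()["qpos"])
    for w in W: p,r=go(cab(*w),RT,p=p,r=r,n=n)
def tcpC(x,z): return x-17,z+1
E
python3 - <<'E'
from h import *
W=[(-64,45,102)]
for x,z in [(-39,142),(-15,184),(18,209),(48,222)]: W.append((tcpC(x,z)[0],45,tcpC(x,z)[1]))
path(W)
E
```

```text
[-93.0409  44.786  101.4515] [0.0127 0.3155 0.0287] [ 0.5824  0.1887  2.1376 -1.303   0.3889  0.1216]
1 x [[0.1744, 0.1678, 0.0027], [-4e-05, -0.00088, -8e-05]]
1 x [[0.2887, -0.1945, -0.0], [0.0, 0.0, 0.0]]
2 x [[0.1945, -0.053, 0.0], [0.0, 0.0, 0.0]]
1 x [[0.3418, 0.0471, 0.0], [0.0, 0.0, 0.0]]
1 x [[0.2534, 0.1002, -0.0], [0.0, 0.0, 0.0]]
```

```bash
cat > kin.py <<'E'
from h import *
from scipy.optimize import least_squares
D=[([-1.46600505,.287173529,1.57819362,0,1.27859983,-.149974],[.17008466,-.65256656,.2439329],[-.08982351,.70221624,-.70053733,.08984174]),
([-.7506,.3153,1.4921,.002,1.335,-.7563],[.5729,-.3958,.2719],None),
([-.3212,-.1632,1.847,-.0001,1.4608,-1.789],[.5004,-.0602,.3571],None),
([-.0834,-.2456,2.1595,-.0001,1.2272,-.0806],[.4315,.0652,.2227],None),
([-.0724,-.1334,2.2971,0,.9734,-.077],[.4117,.0713,.1071],None),
([.3823,.0234,1.638,-.0026,1.4772,-1.1858],[.5001,.3092,.3756],[.708,0,.002,-.707]),
([.5972,-.0399,2.1171,-.7904,.5461,-.4203],[.4942,.353,.2146],[-.656,-.267,-.249,.661]),
([.5824,.1887,2.1376,-1.303,.3889,.1216],[.5163,.3579,.1015],[-.647,-.281,-.26,.659])]
Ry=lambda a:R.from_rotvec([0,a,0]); Rz=lambda a:R.from_rotvec([0,0,a])
def fk(q,P):
    L1,L2,h,d,off,s4,s6=P[:7]
    B=Rz(q[0]); F=B*Ry(q[1]+q[2]); W=F*Rz(s4*q[3])*Ry(q[4])*Rz(s6*q[5])
    p=np.array([0,0,h])+B.apply([0,off,0])+(B*Ry(q[1])).apply([0,0,L1])+F.apply([0,0,L2])+W.apply([0,0,d])
    return p,W
def fitk():
    best=None
    for s4 in(1,-1):
        g=lambda v:np.concatenate([fk(q,list(v)+[s4,1])[0]-p for q,p,_ in D])
        s=least_squares(g,[.45,.4,.3,.25,.1])
        if best is None or s.cost<best[0]: best=(s.cost,list(s.x)+[s4],np.abs(s.fun).max())
    P=best[1]
    for s6 in(1,-1):
        C=[(fk(q,P+[s6])[1].inv()*R.from_quat(r)) for q,_,r in D if r]
        sp=max((C[0].inv()*c).magnitude() for c in C)
        if s6==1 or sp<b2[0]: b2=(sp,s6,C[0])
    return P+[b2[1]],b2[2],best[2],b2[0]
P,C,e1,e2=fitk()
LO=np.array([-2.77,-.9,.21,-1.53,.24,-2.84]);HI=np.array([2.77,2.22,2.48,4.67,2.81,2.84])
def ik(tp,tr,q0):
    def g(q):
        p,W=fk(q,P); return np.r_[(p-tp)*10,(tr.inv()*(W*C)).as_rotvec()]
    s=least_squares(g,np.clip(q0,LO+1e-3,HI-1e-3),bounds=(LO-1e-9,HI+1e-9)); return s.x,np.abs(s.fun).max()
E
python3 - <<'E'
from kin import *
print(P,e1,e2)
q0=get_state()["qpos"]
def chk(tilt,W,q):
    for w in W:
        q,e=ik(cab(*w),down(np.pi/2+A,tilt),q); print(w,q,round(e,4))
W=[(-93,45,102),(-64,45,102),(-56,45,143),(-32,45,185),(1,45,210),(31,45,223),(46,45,160),(45,45,157),(17,45,142),(-6,45,120),(-21,45,99),(-25,45,75),(-25,45,85),(-160,45,85)]
for t in(45,35): print(t);chk(np.radians(t),W,q0)
print("R");chk(np.radians(45),[(a,-45,c) for a,b,c in W],q0)
E
```

```text
[np.float64(0.4435656144197975), np.float64(0.565881265037427), np.float64(0.21165821041144992), np.float64(0.22775626869998544), np.float64(0.10020561313014195), 1, 1] 0.005795510723452024 0.001025791775878043
45
(-93, 45, 102) [ 0.5787  0.1719  2.1486 -1.2916  0.3881  0.1008] 0.0
(-64, 45, 102) [ 0.5497  0.2151  2.0966 -1.2748  0.3701  0.0615] 0.0
(-56, 45, 143) [ 0.5421  0.1592  2.0685 -1.0813  0.3971 -0.1522] 0.0
(-32, 45, 185) [ 0.5206  0.1374  2.0026 -0.9042  0.4304 -0.359 ] 0.0
(1, 45, 210) [ 0.4936  0.1618  1.9233 -0.7978  0.4492 -0.492 ] 0.0
(31, 45, 223) [ 0.4712  0.1989  1.8541 -0.7339  0.4587 -0.575 ] 0.0
(46, 45, 160) [ 0.4608  0.3     1.8598 -0.9007  0.3788 -0.3985] 0.0
(45, 45, 157) [ 0.4614  0.3023  1.8633 -0.9126  0.3757 -0.3852] 0.0
(17, 45, 142) [ 0.4814  0.2773  1.9275 -1.0079  0.3665 -0.2707] 0.0
(-6, 45, 120) [ 0.4991  0.2737  1.9813 -1.1316  0.3547 -0.1269] 0.0
(-21, 45, 99) [ 0.5113  0.2846  2.0161 -1.2494  0.3463  0.0069] 0.0
(-25, 45, 75) [ 0.5147  0.3198  2.0277 -1.3765  0.3367  0.1442] 0.0
(-25, 45, 85) [ 0.5147  0.3024  2.0264 -1.3246  0.3408  0.0892] 0.0
[... 1310 characters left out ...]

(1, -45, 210) [ 0.3384  0.0575  2.0379 -0.6521  0.3515 -0.7335] 0.0
(31, -45, 223) [ 0.3221  0.1005  1.9656 -0.5838  0.3672 -0.8149] 0.0
(46, -45, 160) [ 0.3145  0.2099  1.9715 -0.7944  0.2736 -0.5975] 0.0
(45, -45, 157) [ 0.315   0.2123  1.9751 -0.8106  0.2697 -0.5804] 0.0
(17, -45, 142) [ 0.3295  0.1835  2.0423 -0.9402  0.254  -0.4375] 0.0
(-6, -45, 120) [ 0.3435  0.1783  2.0982 -1.1275  0.24   -0.2352] 0.0026
(-21, -45, 99) [ 0.3561  0.1906  2.1333 -1.3201  0.24   -0.0287] 0.01
(-25, -45, 75) [ 0.3606  0.23    2.1451 -1.53    0.24    0.1904] 0.0141
(-25, -45, 85) [ 0.3601  0.2106  2.1442 -1.45    0.24    0.1075] 0.0128
(-160, -45, 85) [ 0.467  -0.0308  2.4093 -1.4895  0.2993  0.2274] 0.0
```

```bash
cat >> h.py <<'E'
RT=down(np.pi/2+A,np.radians(35))
def path(W,step=.025):
    p,r=pose(); print(cabinv(p),(RT.inv()*r).as_rotvec()*57.3,get_state()["qpos"])
    for w in W:
        t=cab(*w); n=int(max(1,np.ceil(np.linalg.norm(t-p)/step),np.ceil((r.inv()*RT).magnitude()/.09))); p,r=go(t,RT,p=p,r=r,n=n)
E
python3 - <<'E'
from kin import *
W=[(-95,45,103),(-66,45,103),(-60,45,148),(-36,45,189),(1,45,214),(41,45,228),(51,45,162),(35,45,152),(7,45,138),(-15,45,117),(-24,45,94),(-25,45,74)]
q=get_state()["qpos"]
for w in W:
    q,e=ik(cab(w[0],-45,w[2]),RT,q); print(w,q,round(e,4))
path(W[:7])
E
```

```text
(-95, 45, 103) [ 0.381   0.056   2.2157 -0.6067  0.3447 -0.7079] 0.0
(-66, 45, 103) [ 0.3609  0.1098  2.1574 -0.5766  0.3399 -0.7536] 0.0
(-60, 45, 148) [ 0.357   0.0483  2.1239 -0.4548  0.4212 -0.8872] 0.0
(-36, 45, 189) [ 0.3422  0.0389  2.0481 -0.3701  0.4943 -0.9903] 0.0
(1, 45, 214) [ 0.3219  0.0827  1.9518 -0.3186  0.5376 -1.0604] 0.0
(41, 45, 228) [ 0.3026  0.147   1.8538 -0.2836  0.5648 -1.1113] 0.0
(51, 45, 162) [ 0.2982  0.2391  1.878  -0.3435  0.4527 -1.0453] 0.0
(35, 45, 152) [ 0.3053  0.222   1.9196 -0.3697  0.4319 -1.012 ] 0.0
(7, 45, 138) [ 0.3188  0.1891  1.9886 -0.4168  0.4029 -0.9524] 0.0
(-15, 45, 117) [ 0.3303  0.1798  2.0455 -0.4821  0.364  -0.8746] 0.0
(-24, 45, 94) [ 0.3353  0.2006  2.073  -0.5552  0.324  -0.7937] 0.0
(-25, 45, 74) [ 0.3359  0.2329  2.0805 -0.6258  0.2911 -0.7192] 0.0
[-93.0409  44.786  101.4515] [ 0.0402  0.3136 -9.972 ] [ 0.5824  0.1887  2.1376 -1.303   0.3889  0.1216]
2 x [[-0.0017, -0.0103, 0.0009], [-6e-05, -0.00044, 0.01385]]
2 x [[0.099, 0.0693, -0.0], [0.0, 0.0, 0.0]]
2 x [[0.128, -0.1393, 0.0], [0.0, 0.0, 0.0]]
2 x [[0.1799, -0.0826, 0.0], [0.0, 0.0, 0.0]]
2 x [[0.186, 0.0031, 0.0], [0.0, 0.0, 0.0]]
2 x [[0.17, 0.0478, 0.0], [0.0, 0.0, 0.0]]
3 x [[-0.0824, 0.1661, -0.0], [0.0, 0.0, 0.0]]
```

Request:
send_rows([
  [[-0.001,-0.005,0],[0,-0.0002,0.007]],
  [[-0.001,-0.005,0],[0,-0.0002,0.007]],
  [[-0.001,-0.005,0],[0,-0.0002,0.007]],
  [[-0.001,-0.005,0],[0,-0.0002,0.007]],
  [[0,0,0],[0,0,0]],
  [[0.066,0.046,0],[0,0,0]],
  [[0.066,0.046,0],[0,0,0]],
  [[0.066,0.046,0],[0,0,0]],
  [[0,0,0],[0,0,0]],
  [[0,0,0],[0,0,0]],
])

```text
time: 21.0
eef_pos: [0.5421, 0.3582, 0.0998]
tcp_rot: [-0.671, -0.224, -0.197, 0.678]
contact_force: [0.3, 0.1, -0.3]
opening: 0.499
```

Run:
```python
from h import *
path([(-60,45,148),(-36,45,189),(1,45,214),(41,45,228)]); print(get_state()["contact_force"])
```

```text
[-67.2402  44.1181  99.8181] [-0.0473 -0.0824  0.3069] [ 0.5253  0.2285  2.0281 -0.6985  0.4282 -0.5093]
2 x [[0.1393, -0.1477, 0.0034], [7e-05, 0.00011, -0.00043]]
2 x [[0.1799, -0.0826, 0.0], [0.0, 0.0, 0.0]]
2 x [[0.186, 0.0031, 0.0], [0.0, 0.0, 0.0]]
2 x [[0.17, 0.0478, 0.0], [0.0, 0.0, 0.0]]
[ 0.2651  0.1117 -0.2867]
```

Request:
send_rows([
  [[0.14,-0.148,0.003],[0,0,0]],
  [[0.14,-0.148,0.003],[0,0,0]],
  [[0.18,-0.083,0],[0,0,0]],
  [[0.18,-0.083,0],[0,0,0]],
  [[0,0,0],[0,0,0]],
  [[0,0,0],[0,0,0]],
])

```text
time: 21.6
eef_pos: [0.5726, 0.3603, 0.1888]
tcp_rot: [-0.671, -0.224, -0.197, 0.679]
contact_force: [-3.6, 0.7, -0.4]
opening: 0.499
```

Run:
```python
from h import *
path([(1,45,214),(41,45,228),(51,45,162)]); print(get_state()["contact_force"])
c=cam("wrist","w9"); s=cam("scene","s9"); np.save("w9.npy",c,allow_pickle=True)
a=cv2.resize(s["img"][170:300,130:270],None,fx=3.6,fy=3.6,interpolation=cv2.INTER_CUBIC)[:420]
b=cv2.resize(c["img"],(560,420))[:,130:430]
o=np.hstack([a[:420],b[:a.shape[0]]]); cv2.imwrite("pics/z9.png",o);print(o.shape)
```

```text
[-36.668   45.0788 188.7741] [-0.0428 -0.0568  0.3566] [ 0.5009  0.1479  1.9301 -0.4941  0.5661 -0.7557]
2 x [[0.1889, 0.003, -0.0005], [6e-05, 8e-05, -0.0005]]
2 x [[0.17, 0.0478, 0.0], [0.0, 0.0, 0.0]]
3 x [[-0.0824, 0.1661, -0.0], [0.0, 0.0, 0.0]]
[-3.6013  0.6999 -0.4279]
(420, 804, 3)
```

View pics/z9.png

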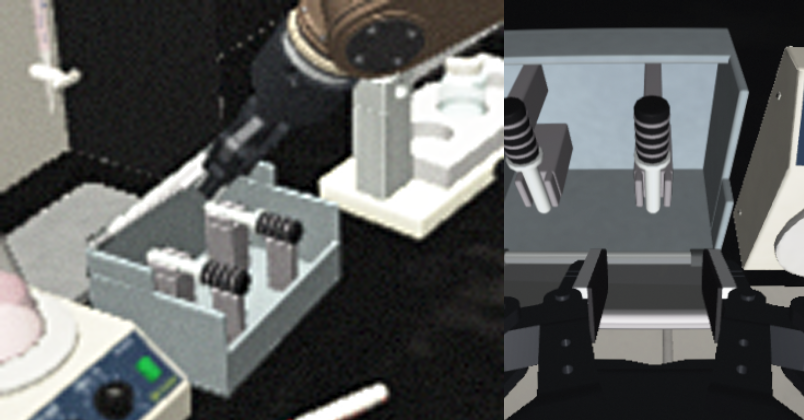

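The flap is up on the fingers and both pins are clear to see: +y pin knob at (652,130), other at (518,130). Continuing.

Run:
```python
from h import *
c=np.load("w9.npy",allow_pickle=True).item()
f=lambda L:np.array(L,float)*[1,1]
px=lambda x,y:((x-504+130)/1.09375,y/1.09375)
for n,L in (("L front,flange,tip",[(652,100),(652,163),(653,212)]),("R",[(513,103),(529,165),(545,214)])):
    print(n,[cabinv(p) for p in onz(c,[px(*q) for q in L],.078)])
```

```text
L front,flange,tip [array([-50.4561,  43.9112,  78.    ]), array([ 0.7717, 43.7037, 78.    ]), array([56.3682, 44.3028, 78.    ])]
R [array([-49.0011, -39.9402,  78.    ]), array([  2.5945, -44.3565,  78.    ]), array([ 59.3985, -46.6713,  78.    ])]
```

Request:
send_rows([
  [[0.19,0.003,0],[0,0,0]],
  [[0.19,0.003,0],[0,0,0]],
  [[0.17,0.048,0],[0,0,0]],
  [[0.17,0.048,0],[0,0,0]],
  [[0,0,0],[0,0,0]],
  [[-0.082,0.166,0],[0,0,0]],
  [[-0.082,0.166,0],[0,0,0]],
  [[-0.082,0.166,0],[0,0,0]],
  [[0,0,0],[0,0,0]],
  [[0,0,0],[0,0,0]],
])

```text
time: 22.7
eef_pos: [0.6556, 0.3627, 0.1551]
tcp_rot: [-0.674, -0.22, -0.193, 0.678]
contact_force: [-6.6, 1.7, -6.5]
opening: 0.502
```

Run:
```python
from h import *
path([(35,45,152),(7,45,138),(-15,45,117),(-24,45,94),(-25,45,74)]); print(get_state()["contact_force"])
c=cam("scene","s10")
```

```text
[ 46.3446  44.2906 155.1246] [-0.275  -0.1604  1.0857] [ 0.4406  0.3327  1.771  -0.4556  0.5312 -0.8341]
1 x [[-0.093, -0.0312, 0.006], [0.00076, 0.00045, -0.00302]]
2 x [[-0.129, -0.0191, -0.0], [0.0, 0.0, 0.0]]
2 x [[-0.1253, 0.0191, -0.0], [0.0, 0.0, 0.0]]
1 x [[-0.1714, 0.114, -0.0], [0.0, 0.0, 0.0]]
1 x [[-0.1024, 0.1317, 0.0], [0.0, 0.0, 0.0]]
[-6.5506  1.7005 -6.5074]
```

Request:
send_rows([
  [[-0.093,-0.031,0.006],[0,0,-0.002]],
  [[-0.129,-0.019,0],[0,0,0]],
  [[-0.129,-0.019,0],[0,0,0]],
  [[-0.125,0.019,0],[0,0,0]],
  [[-0.125,0.019,0],[0,0,0]],
  [[0,0,0],[0,0,0]],
  [[0,0,0],[0,0,0]],
])

```text
time: 23.45
eef_pos: [0.5989, 0.3619, 0.1229]
tcp_rot: [-0.67, -0.228, -0.201, 0.677]
contact_force: [-1.8, -1.3, -1.8]
opening: 0.502
```

Run:
```python
from h import *
path([(-24,44.5,94),(-25,44.5,74)]); print(get_state()["contact_force"])
c=cam("wrist","w10"); s=cam("scene","s10"); np.save("w10.npy",c,allow_pickle=True)
a=cv2.resize(s["img"][170:300,130:270],None,fx=3.6,fy=3.6,interpolation=cv2.INTER_CUBIC)[:420]
b=cv2.resize(c["img"],(560,420))[:,130:430]
cv2.imwrite("pics/z10.png",np.hstack([a[:420],b]))
```

```text
[-10.3699  45.6548 122.9046] [-0.0536 -0.14   -0.3119] [ 0.4833  0.2814  1.9128 -0.6087  0.4517 -0.642 ]
2 x [[-0.1159, 0.0656, -0.0046], [7e-05, 0.00019, 0.00043]]
1 x [[-0.1024, 0.1317, 0.0], [0.0, 0.0, 0.0]]
[-1.8318 -1.2836 -1.7992]
```

View pics/z10.png

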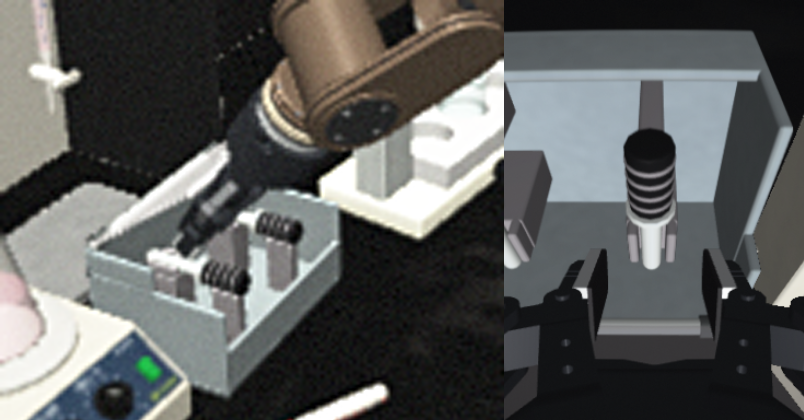

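The flap lies on the hand and the fingers straddle the pin line (knob at (650,185), jaws at 600–705). Going down to grip.

Request:
send_rows([
  [[-0.116,0.066,-0.005],[0,0,0]],
  [[-0.116,0.066,-0.005],[0,0,0]],
  [[-0.05,0.066,0],[0,0,0]],
  [[-0.05,0.066,0],[0,0,0]],
  [[0,0,0],[0,0,0]],
  [[0,0,0],[0,0,0]],
  [[0,0,0],[0,0,0]],
])

```text
time: 24.25
eef_pos: [0.5869, 0.3604, 0.0763]
tcp_rot: [-0.669, -0.229, -0.202, 0.677]
contact_force: [-1.9, -0.2, -1.7]
opening: 0.498
```

Run:
```python
from h import *
path([(-25,44.5,74)]); print(get_state()["contact_force"])
```

```text
[-22.3848  44.6307  76.29  ] [-0.0037 -0.0433 -0.5148] [ 0.491   0.3353  1.9503 -0.7508  0.3816 -0.4809]
1 x [[-0.0288, 0.0029, -0.0011], [1e-05, 0.00012, 0.00143]]
[-1.8844 -0.2131 -1.6784]
```

Request:
send_rows([
  [[-0.029,0.003,-0.001],[0,0,0.0014]],
  [[0,0,0],[0,0,0]],
  [[0,0,0],[0,0,0]],
])

```text
time: 24.55
eef_pos: [0.5837, 0.3602, 0.0733]
tcp_rot: [-0.67, -0.226, -0.199, 0.678]
contact_force: [-0.1, 1.4, -1.2]
opening: 0.497
```

Request:
send_rows([
  [[0,0,0],[0,0,0]],
  [[0,0,0],[0,0,0]],
  [[0,0,0],[0,0,0]],
  [[0,0,0],[0,0,0]],
  [[0,0,0],[0,0,0]],
  [[0,0,0],[0,0,0]],
  [[0,0,0],[0,0,0]],
], gripper=1, grip_force=70)

```text
time: 25.25
eef_pos: [0.5835, 0.3601, 0.0731]
tcp_rot: [-0.671, -0.226, -0.199, 0.678]
contact_force: [-4.0, -1.1, 1.9]
opening: 0.238
```

Request:
send_rows([
  [[0.022,-0.03,0],[0,0,0]],
  [[0.022,-0.03,0],[0,0,0]],
  [[0,0,0],[0,0,0]],
  [[-0.136,-0.096,0],[0,0,0]],
  [[-0.136,-0.096,0],[0,0,0]],
  [[0,0,0],[0,0,0]],
])

```text
time: 25.85
eef_pos: [0.5422, 0.3585, 0.0816]
tcp_rot: [-0.671, -0.226, -0.198, 0.678]
contact_force: [0.0, -0.8, -0.6]
opening: 0.24
```

Run:
```python
from h import *
path([(-165,44.5,86)],step=.02); s=get_state(); print(s["contact_force"],s["opening"]*85)
```

```text
[-67.1738  44.4379  81.6265] [-0.0043 -0.1442  0.1265] [ 0.526   0.2601  2.0325 -0.7597  0.3996 -0.4441]
5 x [[-0.1295, -0.0993, 0.0003], [0.0, 8e-05, -7e-05]]
[ 0.0438 -0.841  -0.5569] 20.364581015548705
```

```bash
cat >> kin.py <<'E'
S=np.array([.5608,-.0549]);YS=np.radians(-5.42);RS=down(np.pi/2+YS,np.radians(35))
def shk(x,y,z): return np.array([S[0]+(x*np.cos(YS)-y*np.sin(YS))/1e3,S[1]+(x*np.sin(YS)+y*np.cos(YS))/1e3,z/1e3])
E
python3 - <<'E'
from kin import *
q=get_state()["qpos"]
for w in [(-165,44.5,86),(-165,44.5,200)]:
    q,e=ik(cab(*w),RT,q); print(q,e)
for side in(150,-150):
    for w in [(-125,side,220),(-125,side,147),(-60,side,147),(-42,side,147)]:
        q1,e=ik(shk(*w),RS,q); print(w,shk(*w),q1,round(e,4)); 
        if e>.001:
            q2=q1.copy();q2[3]+=3.14;q2[5]-=3.1; q2[4]=.4; q2,e2=ik(shk(*w),RS,q2);print("   alt",q2,e2)
E
```

```text
[ 0.6246  0.0916  2.2173 -0.84    0.4402 -0.2826] 1.942890293094024e-15
[ 0.6246 -0.0899  2.1518 -0.5682  0.6307 -0.5965] 6.661338147750939e-15
(-125, 150, 220) [0.4505 0.1062 0.22  ] [ 0.0568 -0.4749  2.4061 -0.1514  0.6103 -1.3221] 0.0
(-125, 150, 147) [0.4505 0.1062 0.147 ] [ 0.0568 -0.3633  2.4777 -0.209   0.43   -1.2561] 0.0
(-60, 150, 147) [0.5152 0.1001 0.147 ] [ 0.0316 -0.1865  2.3454 -0.1948  0.3821 -1.2861] 0.0
(-42, 150, 147) [0.5332 0.0984 0.147 ] [ 0.026  -0.142   2.3078 -0.1898  0.3745 -1.2949] 0.0
(-125, -150, 220) [ 0.4222 -0.1924  0.22  ] [-0.8487 -0.4701  2.4031  0.5662  0.8214 -2.6352] 0.0
(-125, -150, 147) [ 0.4222 -0.1924  0.147 ] [-0.8487 -0.3584  2.4744  0.682   0.6725 -2.7925] 0.0
(-60, -150, 147) [ 0.4869 -0.1986  0.147 ] [-0.7326 -0.1831  2.3426  0.6766  0.5771 -2.7089] 0.0
(-42, -150, 147) [ 0.5048 -0.2003  0.147 ] [-0.7061 -0.1389  2.3051  0.671   0.5582 -2.6848] 0.0
```

Request:
send_rows([
  [[-0.13,-0.096,0],[0,0,0]],
  [[-0.13,-0.096,0],[0,0,0]],
  [[-0.13,-0.096,0],[0,0,0]],
  [[-0.13,-0.096,0],[0,0,0]],
  [[-0.13,-0.096,0],[0,0,0]],
  [[0.12,-0.17,0],[0,0,0]],
  [[0.12,-0.17,0],[0,0,0]],
  [[0.12,-0.17,0],[0,0,0]],
  [[0.12,-0.17,0],[0,0,0]],
  [[0.12,-0.17,0],[0,0,0]],
  [[0,0,0],[0,0,0]],
  [[0,0,0],[0,0,0]],
])

```text
time: 27.05
eef_pos: [0.4483, 0.355, 0.2102]
tcp_rot: [-0.67, -0.226, -0.2, 0.678]
contact_force: [-1.2, 0.3, -0.6]
opening: 0.241
```

Run:
```python
from kin import *
s=get_state(); print(cabinv(s["eef_pos"]),s["opening"]*85,s["contact_force"])
go(shk(-115,150,215),RS,n=9)
c=cam("wrist","w11"); np.save("w11.npy",c,allow_pickle=True); cam("scene","s11")
```

```text
[-161.1534   44.5629  210.165 ] 20.453234714937615 [-1.1658  0.2798 -0.6357]
9 x [[0.0157, 0.0056, -0.2311], [-0.00135, 0.00193, 0.0]]
```

Request:
send_rows([
  [[0.016,0.006,-0.231],[-0.00135,0.00193,0]],
  [[0.016,0.006,-0.231],[-0.00135,0.00193,0]],
  [[0.016,0.006,-0.231],[-0.00135,0.00193,0]],
  [[0.016,0.006,-0.231],[-0.00135,0.00193,0]],
  [[0.016,0.006,-0.231],[-0.00135,0.00193,0]],
  [[0.016,0.006,-0.231],[-0.00135,0.00193,0]],
  [[0.016,0.006,-0.231],[-0.00135,0.00193,0]],
  [[0.016,0.006,-0.231],[-0.00135,0.00193,0]],
  [[0.016,0.006,-0.231],[-0.00135,0.00193,0]],
  [[0,0,0],[0,0,0]],
  [[0,0,0],[0,0,0]],
  [[0,0,0],[0,0,0]],
])

```text
time: 28.35
eef_pos: [0.46, 0.1057, 0.2132]
tcp_rot: [0.684, 0.18, 0.243, -0.664]
contact_force: [-0.3, -0.4, -0.2]
opening: 0.237
```

Run:
```python
from kin import *
s=get_state(); print(s["eef_pos"],s["qpos"]); p,r=pose(); print((RS.inv()*r).as_rotvec()*57.3)
c=cam("wrist","w12"); np.save("w12.npy",c,allow_pickle=True)
print("pred holes L mouth",proj(c,[shk(-20,150,152),shk(-20,142.75,152),shk(-20,157.25,152)]))
T=c["world_from_camera"]@np.linalg.inv(c["mount"])
ax=r.inv().apply([np.cos(YS),np.sin(YS),0]); k=r.inv().apply([0,0,.0049])-.0016*ax
tool=[k,k+.024*ax,k+.082*ax]; print("pred pin knob,flange,tip",proj(c,np.array(tool)@T[:3,:3].T+T[:3,3]))
cv2.imwrite("pics/w12b.png",cv2.resize(c["img"],(800,600),interpolation=cv2.INTER_CUBIC))
```

```text
[0.46   0.1057 0.2132] [ 0.0534 -0.4455  2.4005 -0.1531  0.5895 -1.3231]
[-0.0327 -0.0999  0.1761]
pred holes L mouth [[255.3341 242.889 ]
 [246.4388 242.864 ]
 [264.2295 242.9084]]
pred pin knob,flange,tip [[255.4119 265.7792]
 [255.4345 286.6576]
 [255.4726 320.844 ]]
```

View pics/w12b.png

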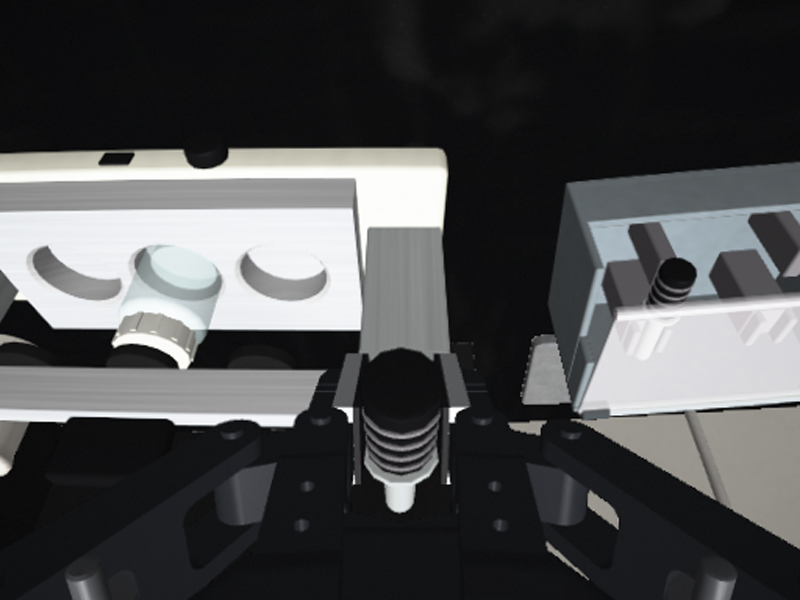

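The pin sits straight in the jaws (tip at (398,505)), the flap has closed, and the left fork post lies at columns 365–443. I'll check lateral alignment from the post's edges.

```bash
cat >> kin.py <<'E'
def shkinv(p):
    d=np.array(p)[:,:2]-S; c,s=np.cos(YS),np.sin(YS); return np.c_[d[:,0]*c+d[:,1]*s,-d[:,0]*s+d[:,1]*c,np.array(p)[:,2]]*1e3
def onface(c,px,xs=-20): # plane x_s = xs mm
    o,d=rays(c,px); n=np.array([np.cos(YS),np.sin(YS),0]); k=(xs/1e3+S@n[:2]-o@n)/(d@n); return shkinv(o+d*k[:,None])
def postedges(c,rows,cx,w=80):
    g=cv2.GaussianBlur(c["img"],(3,3),0).astype(float).mean(2)
    for y in rows:
        s=np.diff(g[y,cx-w:cx+w]); 
        l=np.argsort(-np.abs(s))[:5]+cx-w+1; l=np.sort(l)
        print(y,[(int(x),int(s[x-1-cx+w])) for x in l],onface(c,[(x,y) for x in l])[:,1:].round(1).tolist())
E
python3 - <<'E'
from kin import *
c=np.load("w12.npy",allow_pickle=True).item()
postedges(c,range(160,220,8),257,35)
E
```

```text
160 [(228, -55), (229, -47), (231, 59), (232, 48), (234, -55)] [[122.2, 57.9], [123.2, 57.9], [125.2, 57.9], [126.2, 57.9], [128.2, 57.9]]
168 [(229, -62), (231, 32), (232, 54), (234, -49), (284, -53)] [[123.8, 68.9], [125.8, 68.9], [126.8, 68.9], [128.7, 68.9], [177.9, 68.7]]
176 [(229, -38), (230, -66), (231, -31), (284, -38), (285, -48)] [[124.4, 79.4], [125.4, 79.3], [126.4, 79.3], [177.3, 79.2], [178.3, 79.2]]
184 [(230, -45), (231, -63), (284, -28), (285, -49), (286, -31)] [[125.9, 89.4], [126.9, 89.4], [176.7, 89.2], [177.7, 89.2], [178.6, 89.2]]
192 [(231, -51), (232, -45), (285, -34), (286, -51), (287, -23)] [[127.4, 99.0], [128.3, 99.0], [177.1, 98.9], [178.1, 98.8], [179.0, 98.8]]
200 [(231, -43), (232, -45), (285, -22), (286, -44), (287, -36)] [[127.9, 108.2], [128.8, 108.2], [176.6, 108.1], [177.5, 108.1], [178.4, 108.1]]
208 [(230, -30), (231, -56), (232, -25), (286, -31), (287, -51)] [[127.5, 117.1], [128.3, 117.1], [129.2, 117.1], [177.0, 117.0], [177.9, 117.0]]
216 [(230, 36), (231, 43), (232, 21), (287, -39), (288, -41)] [[127.9, 125.6], [128.8, 125.6], [129.7, 125.6], [177.4, 125.5], [178.3, 125.5]]
```

Run:
```python
from kin import *
go(shk(-113,150,147.1),RS,n=4)
```

```text
4 x [[-0.075, 0.1163, -0.0012], [1e-05, 9e-05, -0.00011]]
```

Request:
send_rows([
  [[-0.075,0.116,-0.001],[0,0,0]],
  [[-0.075,0.116,-0.001],[0,0,0]],
  [[-0.075,0.116,-0.001],[0,0,0]],
  [[-0.075,0.116,-0.001],[0,0,0]],
  [[0,0,0],[0,0,0]],
  [[0,0,0],[0,0,0]],
  [[0,0,0],[0,0,0]],
  [[0,0,0],[0,0,0]],
])

```text
time: 29.2
eef_pos: [0.4634, 0.1048, 0.1494]
tcp_rot: [0.684, 0.181, 0.244, -0.663]
contact_force: [-0.2, -1.1, -0.3]
opening: 0.239
```

Run:
```python
from kin import *
p,r=pose(); print(shkinv([p]),(RS.inv()*r).as_rotvec()*57.3); go(shk(-105,150,147.1),RS,n=1)
```

```text
[[-112.0073  149.7596  149.4107]] [-0.0061 -0.076  -0.064 ]
1 x [[0.0367, 0.0493, 0.002], [2e-05, 0.00021, 0.00018]]
```

Request:
send_rows([
  [[0.037,0.049,0.002],[0,0,0]],
  [[0,0,0],[0,0,0]],
  [[0,0,0],[0,0,0]],
  [[0,0,0],[0,0,0]],
])

```text
time: 29.6
eef_pos: [0.4697, 0.104, 0.1457]
tcp_rot: [0.684, 0.18, 0.244, -0.663]
contact_force: [0.4, -0.0, -0.3]
opening: 0.236
```

Run:
```python
from kin import *
p,r=pose(); print(shkinv([p]),(RS.inv()*r).as_rotvec()*57.3); go(shk(-88,150,147.1),RS,n=3)
```

```text
[[-105.664   149.6034  145.7417]] [-0.0443 -0.0599  0.077 ]
3 x [[0.0424, 0.025, 0.0011], [4e-05, 6e-05, -7e-05]]
```

Request:
send_rows([
  [[0,0,0],[0,0,0]],
  [[0,0,0],[0,0,0]],
  [[0,0,0],[0,0,0]],
  [[0,0,0],[0,0,0]],
  [[0,0,0],[0,0,0]],
])

```text
time: 30.1
eef_pos: [0.4697, 0.1041, 0.1458]
tcp_rot: [0.684, 0.18, 0.244, -0.663]
contact_force: [0.9, 0.1, -0.2]
opening: 0.238
```

Request:
send_rows([
  [[0,0,0],[0,0,0]],
  [[0,0,0],[0,0,0]],
  [[0,0,0],[0,0,0]],
  [[0,0,0],[0,0,0]],
  [[0,0,0],[0,0,0]],
])

```text
time: 30.6
eef_pos: [0.4697, 0.1041, 0.1458]
tcp_rot: [0.684, 0.18, 0.244, -0.663]
contact_force: [0.1, -0.9, -0.2]
opening: 0.235
```

Run:
```python
from kin import *
p,r=pose(); print(shkinv([p]),(RS.inv()*r).as_rotvec()*57.3); go(shk(-88,150,147.1),RS,n=3)
```

```text
[[-105.6909  149.6544  145.7608]] [-0.0389 -0.0647  0.0683]
3 x [[0.0424, 0.0251, 0.0009], [4e-05, 6e-05, -6e-05]]
```

Request:
send_rows([
  [[0.0065,-0.009,0.003],[0,0,0]],
  [[0,0,0],[0,0,0]],
  [[0,0,0],[0,0,0]],
  [[0,0,0],[0,0,0]],
  [[0.034,0.024,0],[0,0,0]],
  [[0.034,0.024,0],[0,0,0]],
  [[0.034,0.024,0],[0,0,0]],
  [[0,0,0],[0,0,0]],
  [[0,0,0],[0,0,0]],
  [[0,0,0],[0,0,0]],
])

```text
time: 31.6
eef_pos: [0.4845, 0.103, 0.1468]
tcp_rot: [0.684, 0.18, 0.243, -0.663]
contact_force: [0.1, -0.2, -0.3]
opening: 0.234
```

Run:
```python
from kin import *
p,r=pose(); print(shkinv([p]),(RS.inv()*r).as_rotvec()*57.3,get_state()["contact_force"],get_state()["wrist_torque"]); go(shk(-70,150,147.1),RS,n=4)
```

```text
[[-90.853  150.0037 146.7779]] [-0.0424 -0.0665  0.0981] [ 0.1446 -0.1659 -0.2653] [0.0171 0.4196 0.0194]
4 x [[0.036, 0.0243, -0.0], [3e-05, 5e-05, -7e-05]]
```

Request:
send_rows([
  [[0.036,0.0242,0],[0,0,0]],
  [[0.036,0.0242,0],[0,0,0]],
  [[0.036,0.0242,0],[0,0,0]],
  [[0.036,0.0242,0],[0,0,0]],
  [[0,0,0],[0,0,0]],
  [[0,0,0],[0,0,0]],
  [[0,0,0],[0,0,0]],
])

```text
time: 32.3
eef_pos: [0.5052, 0.1011, 0.1472]
tcp_rot: [0.684, 0.18, 0.243, -0.663]
contact_force: [-0.2, -0.9, -0.3]
opening: 0.235
```

Run:
```python
from kin import *
p,r=pose(); print(shkinv([p]),(RS.inv()*r).as_rotvec()*57.3,get_state()["contact_force"],get_state()["wrist_torque"]); go(shk(-47,150,147.1),RS,n=5)
```

```text
[[-70.0698 150.0407 147.1853]] [-0.0405 -0.0669  0.0933] [-0.209  -0.948  -0.3211] [ 0.0206  0.3565 -0.0337]
5 x [[0.0314, 0.0221, -0.0001], [2e-05, 4e-05, -5e-05]]
```

Request:
send_rows([
  [[0.0314,0.022,0],[0,0,0]],
  [[0.0314,0.022,0],[0,0,0]],
  [[0.0314,0.022,0],[0,0,0]],
  [[0.0314,0.022,0],[0,0,0]],
  [[0.0314,0.022,0],[0,0,0]],
  [[0,0,0],[0,0,0]],
  [[0,0,0],[0,0,0]],
  [[0,0,0],[0,0,0]],
])

```text
time: 33.1
eef_pos: [0.5281, 0.0989, 0.1472]
tcp_rot: [0.684, 0.18, 0.243, -0.663]
contact_force: [0.1, 1.1, -0.5]
opening: 0.238
```

Request:
send_rows([
  [[0.0137,0.0096,0],[0,0,0]],
  [[0.0137,0.0096,0],[0,0,0]],
  [[0,0,0],[0,0,0]],
  [[0,0,0],[0,0,0]],
  [[0,0,0],[0,0,0]],
])

```text
time: 33.6
eef_pos: [0.5319, 0.0985, 0.1469]
tcp_rot: [0.684, 0.18, 0.243, -0.663]
contact_force: [-1.7, -0.3, -0.5]
opening: 0.235
```

Run:
```python
from kin import *
p,r=pose(); print(shkinv([p]),(RS.inv()*r).as_rotvec()*57.3,get_state()["contact_force"],get_state()["wrist_torque"])
```

```text
[[-43.226  150.0263 146.9458]] [-0.0464 -0.068   0.125 ] [-1.7186 -0.2993 -0.5143] [ 0.0423  0.586  -0.0292]
```

Request:
send_rows([
  [[0.0068,0.0048,0],[0,0,0]],
  [[0,0,0],[0,0,0]],
  [[0,0,0],[0,0,0]],
  [[0,0,0],[0,0,0]],
])

```text
time: 34.0
eef_pos: [0.532, 0.0985, 0.1461]
tcp_rot: [0.685, 0.179, 0.242, -0.664]
contact_force: [-5.1, 0.8, -0.2]
opening: 0.236
```

Request:
send_rows([
  [[0.0068,0.0048,0],[0,0,0]],
  [[0,0,0],[0,0,0]],
  [[0,0,0],[0,0,0]],
  [[0,0,0],[0,0,0]],
])

```text
time: 34.4
eef_pos: [0.532, 0.0984, 0.1457]
tcp_rot: [0.685, 0.178, 0.241, -0.664]
contact_force: [-11.0, 0.5, 4.4]
opening: 0.237
```

Request:
send_rows([
  [[0.0068,0.0048,0],[0,0,0]],
  [[0,0,0],[0,0,0]],
  [[0,0,0],[0,0,0]],
  [[0,0,0],[0,0,0]],
])

```text
time: 34.8
eef_pos: [0.532, 0.0984, 0.1455]
tcp_rot: [0.686, 0.178, 0.24, -0.664]
contact_force: [-20.1, -0.0, 11.3]
opening: 0.24
```

Run:
```python
from kin import *
p,r=pose(); print(shkinv([p]),(RS.inv()*r).as_rotvec()*57.3,get_state()["contact_force"],get_state()["wrist_torque"])
```

```text
[[-43.1103 149.9269 145.5009]] [-0.131  -0.1239  0.5718] [-20.0631  -0.001   11.3244] [ 0.0033  1.7181 -0.0782]
```

Request:
send_rows([
  [[-0.012,-0.0085,0],[0,0,0]],
  [[0,0,0],[0,0,0]],
  [[0,0,0],[0,0,0]],
])

```text
time: 35.1
eef_pos: [0.532, 0.0985, 0.1461]
tcp_rot: [0.685, 0.179, 0.242, -0.664]
contact_force: [-7.5, 0.1, 0.4]
opening: 0.235
```

Request:
send_rows([
  [[0,0,0],[0,0,0]],
  [[0,0,0],[0,0,0]],
  [[0,0,0],[0,0,0]],
  [[0,0,0],[0,0,0]],
  [[0,0,0],[0,0,0]],
], gripper=0.5)

```text
time: 35.6
eef_pos: [0.5339, 0.0984, 0.1477]
tcp_rot: [0.684, 0.181, 0.244, -0.663]
contact_force: [-0.1, -0.3, -0.1]
opening: 0.502
```

Request:
send_rows([
  [[0,-0.15,0],[0,0,0]],
  [[0,-0.25,0],[0,0,0]],
  [[0,-0.25,0],[0,0,0]],
  [[0,-0.2,0],[0,0,0]],
  [[0,0,0],[0,0,0]],
  [[0,0,0],[0,0,0]],
  [[0,0,0],[0,0,0]],
])

```text
time: 36.3
eef_pos: [0.4752, 0.1039, 0.2294]
tcp_rot: [0.684, 0.18, 0.243, -0.664]
contact_force: [0.1, 0.2, -0.6]
opening: 0.502
```

Run:
```python
from kin import *
p,r=pose(); print(shkinv([p]))
c=cam("wrist","w13"); np.save("w13.npy",c,allow_pickle=True)
print("flange/knob centre, knob end pred px if home:",proj(c,[shk(-20,150,152),shk(-44,150,152),shk(-64,150,152)]))
path([(-165,-45,200),(-95,-45,103)],step=.035)
```

```text
[[-100.2577  149.9752  229.4441]]
flange/knob centre, knob end pred px if home: [[255.926  215.9281]
 [255.93   197.846 ]
 [255.9339 180.4316]]
[-143.9802 -207.5096  229.1221] [-4.4274  6.1865  0.2463] [ 0.0461 -0.4222  2.3549 -0.1418  0.6117 -1.3397]
5 x [[-0.074, 0.0073, 0.2674], [0.00246, -0.00344, -0.00014]]
4 x [[0.0035, 0.2492, 0.0], [0.0, 0.0, 0.0]]
```

Run:
```python
from kin import *
c=np.load("w13.npy",allow_pickle=True).item()
print([ (y,int(c["img"][y,254:258].mean())) for y in range(160,232,3)])
path([(-125,-44.5,190),(-96,-44.5,103),(-66,-44.5,103)],step=.035)
```

```text
[(160, 134), (163, 134), (166, 134), (169, 16), (172, 14), (175, 15), (178, 14), (181, 15), (184, 14), (187, 16), (190, 27), (193, 25), (196, 78), (199, 57), (202, 27), (205, 107), (208, 25), (211, 147), (214, 25), (217, 151), (220, 25), (223, 141), (226, 226), (229, 134)]
[-143.9802 -207.5096  229.1221] [-4.4274  6.1865  0.2463] [ 0.0461 -0.4222  2.3549 -0.1418  0.6117 -1.3397]
5 x [[-0.029, 0.059, 0.2736], [0.00246, -0.00344, -0.00014]]
3 x [[-0.0726, 0.2442, -0.0], [0.0, 0.0, 0.0]]
1 x [[0.2048, 0.1434, 0.0], [0.0, 0.0, 0.0]]
```

Request:
send_rows([
  [[-0.029,0.059,0.2736],[0.0025,-0.0034,0]],
  [[-0.029,0.059,0.2736],[0.0025,-0.0034,0]],
  [[-0.029,0.059,0.2736],[0.0025,-0.0034,0]],
  [[-0.029,0.059,0.2736],[0.0025,-0.0034,0]],
  [[-0.029,0.059,0.2736],[0.0025,-0.0034,0]],
  [[0,0,0],[0,0,0]],
  [[-0.0545,0.183,0],[0,0,0]],
  [[-0.0545,0.183,0],[0,0,0]],
  [[-0.0545,0.183,0],[0,0,0]],
  [[-0.0545,0.183,0],[0,0,0]],
  [[0,0,0],[0,0,0]],
  [[0,0,0],[0,0,0]],
])

```text
time: 37.55
eef_pos: [0.5167, 0.2682, 0.104]
tcp_rot: [-0.67, -0.224, -0.199, 0.679]
contact_force: [-0.5, -0.7, 0.2]
opening: 0.498
```

Request:
send_rows([
  [[0,0,0],[0,0,0]],
  [[0,0,0],[0,0,0]],
])

```text
time: 37.75
eef_pos: [0.5175, 0.2692, 0.1066]
tcp_rot: [-0.669, -0.226, -0.2, 0.679]
contact_force: [0.1, 0.1, -0.5]
opening: 0.502
```

Run:
```python
from h import *
path([(-66,-44.5,103),(-60,-44.5,148),(-36,-44.5,189),(1,-44.5,214),(41,-44.5,228),(51,-44.5,162)])
```

```text
[-95.2209 -43.8636 106.569 ] [ 0.1396  0.0866 -0.0668] [ 0.3842  0.0623  2.2055 -0.602   0.3467 -0.709 ]
2 x [[0.0911, 0.0821, -0.0027], [-0.00019, -0.00012, 9e-05]]
2 x [[0.128, -0.1393, 0.0], [0.0, 0.0, 0.0]]
2 x [[0.1799, -0.0826, 0.0], [0.0, 0.0, 0.0]]
2 x [[0.186, 0.0031, -0.0], [0.0, 0.0, 0.0]]
2 x [[0.17, 0.0478, 0.0], [0.0, 0.0, 0.0]]
3 x [[-0.0824, 0.1661, -0.0], [0.0, 0.0, 0.0]]
```

Request:
send_rows([
  [[0.061,0.055,-0.002],[0,0,0]],
  [[0.061,0.055,-0.002],[0,0,0]],
  [[0.061,0.055,-0.002],[0,0,0]],
  [[0,0,0],[0,0,0]],
  [[0,0,0],[0,0,0]],
  [[0,0,0],[0,0,0]],
])

```text
time: 38.35
eef_pos: [0.5462, 0.2691, 0.1008]
tcp_rot: [-0.67, -0.225, -0.199, 0.679]
contact_force: [-1.4, -0.3, -1.4]
opening: 0.497
```

Run:
```python
from h import *
path([(-60,-44.5,148),(-36,-44.5,189),(1,-44.5,214),(41,-44.5,228),(51,-44.5,162)])
```

```text
[-66.5504 -45.0887 100.7998] [0.0618 0.06   0.1246] [ 0.3617  0.1248  2.1494 -0.5815  0.335  -0.746 ]
2 x [[0.1349, -0.1457, 0.0027], [-9e-05, -8e-05, -0.00017]]
2 x [[0.1799, -0.0826, 0.0], [0.0, 0.0, 0.0]]
2 x [[0.186, 0.0031, -0.0], [0.0, 0.0, 0.0]]
2 x [[0.17, 0.0478, 0.0], [0.0, 0.0, 0.0]]
3 x [[-0.0824, 0.1661, -0.0], [0.0, 0.0, 0.0]]
```

Request:
send_rows([
  [[0.135,-0.146,0.0025],[0,0,0]],
  [[0.135,-0.146,0.0025],[0,0,0]],
  [[0.18,-0.083,0],[0,0,0]],
  [[0.18,-0.083,0],[0,0,0]],
  [[0,0,0],[0,0,0]],
  [[0,0,0],[0,0,0]],
  [[0,0,0],[0,0,0]],
])

```text
time: 39.05
eef_pos: [0.5752, 0.2708, 0.1876]
tcp_rot: [-0.67, -0.224, -0.198, 0.679]
contact_force: [-2.8, -0.0, -1.0]
opening: 0.495
```

Run:
```python
from h import *
path([(1,-44.5,214),(41,-44.5,228),(51,-44.5,162)]);print(get_state()["contact_force"])
```

```text
[-37.519  -44.4806 187.5968] [0.0648 0.0331 0.2575] [ 0.3443  0.0409  2.0492 -0.367   0.4952 -0.9902]
2 x [[0.1946, 0.0013, 0.0], [-9e-05, -5e-05, -0.00036]]
2 x [[0.17, 0.0478, 0.0], [0.0, 0.0, 0.0]]
3 x [[-0.0824, 0.1661, -0.0], [0.0, 0.0, 0.0]]
[-2.7572 -0.0465 -1.0404]
```

Force shows the flap on the fingers again, as with the first pin. The rest of the same path follows.

Request:
send_rows([
  [[0.194,0.001,0],[0,0,0]],
  [[0.194,0.001,0],[0,0,0]],
  [[0.17,0.048,0],[0,0,0]],
  [[0.17,0.048,0],[0,0,0]],
  [[0,0,0],[0,0,0]],
  [[-0.082,0.166,0],[0,0,0]],
  [[-0.082,0.166,0],[0,0,0]],
  [[-0.082,0.16,0],[0,0,0]],
  [[0,0,0],[0,0,0]],
  [[0,0,0],[0,0,0]],
  [[0,0,0],[0,0,0]],
])

```text
time: 40.15
eef_pos: [0.659, 0.2736, 0.1575]
tcp_rot: [-0.673, -0.22, -0.194, 0.679]
contact_force: [-5.4, 1.7, -6.3]
opening: 0.497
```

Run:
```python
from h import *
path([(35,-44.5,152),(7,-44.5,138),(-15,-44.5,117)]);print(get_state()["contact_force"])
```

```text
[ 46.2816 -44.9277 157.4963] [-0.0948 -0.0106  0.9185] [ 0.3003  0.243   1.8801 -0.3351  0.4625 -1.0503]
1 x [[-0.1035, -0.0148, 0.0036], [0.00026, 3e-05, -0.00255]]
2 x [[-0.129, -0.0191, -0.0], [0.0, 0.0, 0.0]]
2 x [[-0.1253, 0.0191, -0.0], [0.0, 0.0, 0.0]]
[-5.3805  1.6583 -6.3493]
```

Request:
send_rows([
  [[-0.1,-0.018,0.003],[0,0,-0.002]],
  [[-0.129,-0.019,0],[0,0,0]],
  [[-0.129,-0.019,0],[0,0,0]],
  [[-0.125,0.019,0],[0,0,0]],
  [[-0.125,0.019,0],[0,0,0]],
  [[0,0,0],[0,0,0]],
  [[0,0,0],[0,0,0]],
  [[0,0,0],[0,0,0]],
])

```text
time: 40.95
eef_pos: [0.6045, 0.2727, 0.1248]
tcp_rot: [-0.668, -0.23, -0.204, 0.678]
contact_force: [-1.9, -1.1, -1.0]
opening: 0.5
```

Run:
```python
from h import *
path([(-24,-44.5,94),(-25,-44.5,74)]);print(get_state()["contact_force"])
c=cam("wrist","w14");np.save("w14.npy",c,allow_pickle=True)
# knob dark-blob lateral check: columns of dark knob at predicted row
q=proj(c,[cab(-28,-45,89),cab(-28,-56,78),cab(-28,-34,78),cab(-8,-45,91)]);print(q)
g=c["img"].mean(2)
for y in (int(q[0,1])-12,int(q[0,1]),int(q[0,1])+12): print(y,[(int(x),int(v)) for x,v in zip(range(210,305,3),g[y,210:305:3])])
```

```text
[ -8.1877 -43.7493 124.8413] [ 0.1199  0.0601 -0.7196] [ 0.3304  0.1877  2.0259 -0.4859  0.3635 -0.8719]
2 x [[-0.1283, 0.0663, -0.0033], [-0.00017, -8e-05, 0.001]]
1 x [[-0.1024, 0.1317, -0.0], [0.0, 0.0, 0.0]]
[-1.8991 -1.1341 -1.0451]
[[252.7395 169.4897]
 [230.7654 153.0333]
 [274.9401 152.9948]
 [253.0213 197.9506]]
157 [(210, 214), (213, 215), (216, 216), (219, 215), (222, 215), (225, 214), (228, 213), (231, 112), (234, 54), (237, 26), (240, 28), (243, 30), (246, 31), (249, 32), (252, 32), (255, 33), (258, 32), (261, 31), (264, 30), (267, 27), (270, 96), (273, 98), (276, 211), (279, 212), (282, 211), (285, 212), (288, 211), (291, 211), (294, 211), (297, 211), (300, 210), (303, 209)]
169 [(210, 212), (213, 212), (216, 211), (219, 210), (222, 210), (225, 213), (228, 211), (231, 94), (234, 114), (237, 28), (240, 27), (243, 30), (246, 31), (249, 32), (252, 31), (255, 32), (258, 32), (261, 31), (264, 29), (267, 46), (270, 134), (273, 77), (276, 212), (279, 212), (282, 213), (285, 211), (288, 210), (291, 209), (294, 209), (297, 210), (300, 210), (303, 208)]
181 [(210, 118), (213, 118), (216, 117), (219, 117), (222, 117), (225, 118), (228, 119), (231, 162), (234, 89), (237, 115), (240, 27), (243, 31), (246, 31), (249, 32), (252, 32), (255, 31), (258, 31), (261, 30), (264, 33), (267, 126), (270, 91), (273, 164), (276, 114), (279, 117), (282, 115), (285, 116), (288, 118), (291, 119), (294, 118), (297, 116), (300, 117), (303, 116)]
```

Request:
send_rows([
  [[-0.128,0.066,-0.004],[0,0,0.001]],
  [[-0.128,0.066,-0.004],[0,0,0]],
  [[-0.05,0.066,0],[0,0,0]],
  [[-0.05,0.066,0],[0,0,0]],
  [[0,0,0],[0,0,0]],
  [[0,0,0],[0,0,0]],
  [[0,0,0],[0,0,0]],
  [[0,0,0],[0,0,0]],
])

```text
time: 41.8
eef_pos: [0.5884, 0.2712, 0.0746]
tcp_rot: [-0.669, -0.228, -0.202, 0.679]
contact_force: [-2.6, -0.7, -1.5]
opening: 0.504
```

Run:
```python
from h import *
path([(-25,-44.8,73.5)]); print(get_state()["contact_force"])
```

```text
[-24.3183 -44.632   74.623 ] [ 0.1187  0.0854 -0.391 ] [ 0.3371  0.2462  2.0702 -0.6469  0.2833 -0.696 ]
1 x [[-0.01, 0.0043, -0.0014], [-0.00033, -0.00024, 0.00109]]
[-2.6095 -0.7145 -1.4926]
```

Request:
send_rows([
  [[-0.01,0.0043,-0.001],[0,0,0.001]],
  [[0,0,0],[0,0,0]],
  [[0,0,0],[0,0,0]],
  [[0,0,0],[0,0,0]],
])

```text
time: 42.2
eef_pos: [0.5872, 0.271, 0.0727]
tcp_rot: [-0.669, -0.225, -0.2, 0.679]
contact_force: [-0.3, -0.1, -1.6]
opening: 0.5
```

Request:
send_rows([
  [[0,0,0],[0,0,0]],
  [[0,0,0],[0,0,0]],
  [[0,0,0],[0,0,0]],
  [[0,0,0],[0,0,0]],
  [[0,0,0],[0,0,0]],
  [[0,0,0],[0,0,0]],
  [[0,0,0],[0,0,0]],
], gripper=1, grip_force=70)

```text
time: 42.9
eef_pos: [0.587, 0.2709, 0.0725]
tcp_rot: [-0.67, -0.225, -0.199, 0.679]
contact_force: [-3.8, -0.8, -0.1]
opening: 0.238
```

Run:
```python
from h import *
path([(-25,-44.8,83)]); print(get_state()["contact_force"])
```

```text
[-25.7821 -44.8234  72.5205] [0.0999 0.0581 0.0604] [ 0.3369  0.2481  2.0703 -0.6301  0.2869 -0.7124]
1 x [[0.0554, -0.0679, 0.0004], [-0.00028, -0.00016, -0.00017]]
[-3.8456 -0.7723 -0.1213]
```

Request:
send_rows([
  [[0.022,-0.03,0],[0,0,0]],
  [[0.022,-0.03,0],[0,0,0]],
  [[0,0,0],[0,0,0]],
  [[-0.136,-0.096,0],[0,0,0]],
  [[-0.136,-0.096,0],[0,0,0]],
  [[0,0,0],[0,0,0]],
  [[0,0,0],[0,0,0]],
])

```text
time: 43.6
eef_pos: [0.5481, 0.2697, 0.0826]
tcp_rot: [-0.669, -0.226, -0.2, 0.679]
contact_force: [-0.4, -0.5, -1.1]
opening: 0.235
```

Run:
```python
from h import *
path([(-145,-44.8,86)],step=.02); print(get_state()["contact_force"],get_state()["opening"]*85)
```

```text
[-64.6674 -44.5166  82.5527] [ 0.1631  0.0677 -0.0525] [ 0.3611  0.1628  2.1505 -0.6537  0.2996 -0.6707]
5 x [[-0.1063, -0.0816, -0.0004], [-9e-05, -4e-05, 3e-05]]
[-0.3984 -0.482  -1.0837] 19.993102798286003
```

Request:
send_rows([
  [[-0.114,-0.083,0],[0,0,0]],
  [[-0.114,-0.083,0],[0,0,0]],
  [[-0.114,-0.083,0],[0,0,0]],
  [[-0.114,-0.083,0],[0,0,0]],
  [[-0.114,-0.083,0],[0,0,0]],
  [[0,0,0],[0,0,0]],
  [[0.12,-0.17,0],[0,0,0]],
  [[0.12,-0.17,0],[0,0,0]],
  [[0.12,-0.17,0],[0,0,0]],
  [[0.12,-0.17,0],[0,0,0]],
  [[0.12,-0.17,0],[0,0,0]],
  [[0.12,-0.17,0],[0,0,0]],
])

```text
time: 44.8
eef_pos: [0.465, 0.266, 0.2355]
tcp_rot: [-0.669, -0.225, -0.2, 0.679]
contact_force: [1.2, 1.1, -0.5]
opening: 0.235
```

Request:
send_rows([
  [[0,0,0],[0,0,0]],
  [[0,0,0],[0,0,0]],
  [[0,0,0],[0,0,0]],
])

```text
time: 45.1
eef_pos: [0.4631, 0.2653, 0.231]
tcp_rot: [-0.67, -0.224, -0.198, 0.679]
contact_force: [0.1, 0.0, -0.7]
opening: 0.235
```

Run:
```python
from kin import *
p,r=pose();print(cabinv(p),get_state()["qpos"],get_state()["opening"]*85)
q=get_state()["qpos"]
for w in[(-110,0,235),(-108,-150,235),(-108,-150,146.5),(-42,-150,146.5)]:
    q,e=ik(shk(*w),RS,q);print(w,q,round(e,4))
go(shk(-108,-150,235),RS,n=18)
```

```text
[-149.7607  -45.6412  231.0256] [ 0.4259 -0.2528  2.2294 -0.375   0.6275 -0.938 ] 19.969830746540875
(-110, 0, 235) [-0.4154 -0.555   2.4255  0.283   0.7046 -2.0546] 0.0
(-108, -150, 235) [-0.8147 -0.4381  2.3546  0.5445  0.8186 -2.5862] 0.0
(-108, -150, 146.5) [-0.8147 -0.3089  2.4409  0.6839  0.6419 -2.7723] 0.0
(-42, -150, 146.5) [-0.7061 -0.138   2.3054  0.6722  0.5572 -2.6862] 0.0
18 x [[-0.0037, -0.0049, -0.213], [-0.00068, 0.00096, -4e-05]]
```

Request:
send_rows([
  [[-0.0037,-0.005,-0.213],[-0.00068,0.00096,0]],
  [[-0.0037,-0.005,-0.213],[-0.00068,0.00096,0]],
  [[-0.0037,-0.005,-0.213],[-0.00068,0.00096,0]],
  [[-0.0037,-0.005,-0.213],[-0.00068,0.00096,0]],
  [[-0.0037,-0.005,-0.213],[-0.00068,0.00096,0]],
  [[-0.0037,-0.005,-0.213],[-0.00068,0.00096,0]],
  [[-0.0037,-0.005,-0.213],[-0.00068,0.00096,0]],
  [[-0.0037,-0.005,-0.213],[-0.00068,0.00096,0]],
  [[-0.0037,-0.005,-0.213],[-0.00068,0.00096,0]],
  [[-0.0037,-0.005,-0.213],[-0.00068,0.00096,0]],
  [[-0.0037,-0.005,-0.213],[-0.00068,0.00096,0]],
  [[-0.0037,-0.005,-0.213],[-0.00068,0.00096,0]],
])

```text
time: 46.3
eef_pos: [0.4534, -0.0417, 0.2332]
tcp_rot: [0.679, 0.194, 0.228, -0.67]
contact_force: [-0.6, -0.5, -0.6]
opening: 0.235
```

Request:
send_rows([
  [[-0.0037,-0.005,-0.213],[-0.00068,0.00096,0]],
  [[-0.0037,-0.005,-0.213],[-0.00068,0.00096,0]],
  [[-0.0037,-0.005,-0.213],[-0.00068,0.00096,0]],
  [[-0.0037,-0.005,-0.213],[-0.00068,0.00096,0]],
  [[-0.0037,-0.005,-0.213],[-0.00068,0.00096,0]],
  [[-0.0037,-0.005,-0.213],[-0.00068,0.00096,0]],
  [[0,0,0],[0,0,0]],
  [[0,0,0],[0,0,0]],
  [[0,0,0],[0,0,0]],
  [[0,0,0],[0,0,0]],
  [[0,0,0],[0,0,0]],
])

```text
time: 47.4
eef_pos: [0.4397, -0.1926, 0.2363]
tcp_rot: [0.683, 0.18, 0.243, -0.664]
contact_force: [0.1, 0.0, -0.3]
opening: 0.239
```

Run:
```python
from kin import *
p,r=pose();print(shkinv([p]),(RS.inv()*r).as_rotvec()*57.3,get_state()["qpos"])
c=cam("wrist","w15");np.save("w15.npy",c,allow_pickle=True)
x=int(proj(c,[shk(-20,-153,110)])[0,0]); postedges(c,range(170,225,9),x,40)
go(shk(-108,-150,146.5),RS,n=4)
```

```text
[[-107.5971 -148.5525  236.3408]] [ 0.1076 -0.0274  0.0906] [-0.8216 -0.4506  2.3603  0.5436  0.8301 -2.5891]
170 [(224, 36), (225, 47), (226, 22), (278, 51), (279, 52)] [[-178.3, 102.1], [-177.3, 102.1], [-176.4, 102.1], [-127.4, 102.1], [-126.5, 102.1]]
179 [(223, 33), (224, 46), (225, 24), (277, 38), (278, 47)] [[-178.5, 113.3], [-177.5, 113.3], [-176.6, 113.3], [-128.8, 113.3], [-127.9, 113.3]]
188 [(222, 24), (223, 42), (224, 33), (278, 43), (279, 35)] [[-178.7, 124.0], [-177.8, 124.0], [-176.9, 124.0], [-128.4, 124.0], [-127.5, 124.0]]
197 [(222, 43), (223, 39), (278, -30), (279, -51), (280, -29)] [[-178.0, 134.2], [-177.1, 134.2], [-128.8, 134.2], [-128.0, 134.2], [-127.1, 134.2]]
206 [(221, 41), (222, 41), (260, -20), (279, -39), (280, -47)] [[-178.2, 144.0], [-177.3, 144.0], [-144.7, 143.9], [-128.4, 143.9], [-127.6, 143.9]]
215 [(220, 38), (221, 48), (246, 39), (247, 38), (261, -33)] [[-178.4, 153.3], [-177.5, 153.3], [-156.5, 153.2], [-155.7, 153.2], [-144.0, 153.2]]
224 [(219, 37), (220, 52), (221, 23), (252, -14), (261, 12)] [[-178.5, 162.2], [-177.7, 162.2], [-176.9, 162.2], [-151.4, 162.2], [-144.0, 162.2]]
4 x [[-0.1083, 0.1532, -0.0027], [-6e-05, 2e-05, -5e-05]]
```

Request:
send_rows([
  [[-0.108,0.153,-0.003],[0,0,0]],
  [[-0.108,0.153,-0.003],[0,0,0]],
  [[-0.108,0.153,-0.003],[0,0,0]],
  [[-0.108,0.153,-0.003],[0,0,0]],
  [[0,0,0],[0,0,0]],
  [[0,0,0],[0,0,0]],
  [[0,0,0],[0,0,0]],
  [[0,0,0],[0,0,0]],
  [[0,0,0],[0,0,0]],
  [[0,0,0],[0,0,0]],
])

```text
time: 48.45
eef_pos: [0.4392, -0.195, 0.1474]
tcp_rot: [0.684, 0.18, 0.244, -0.664]
contact_force: [-0.6, 0.2, -0.8]
opening: 0.236
```

Run:
```python
from kin import *
p,r=pose();print(shkinv([p]),(RS.inv()*r).as_rotvec()*57.3,get_state()["contact_force"])
p,r=go([*p[:2],p[2]],r,n=1); d=(RS.inv().apply(shk(-104,-150,146.5)-p)/.12).round(4); print("corr",d)
```

```text
[[-107.7767 -150.9864  147.4341]] [0.0149 0.0046 0.0187] [-0.5999  0.1663 -0.8319]
1 x [[0.0, 0.0, 0.0], [0.0, 0.0, 0.0]]
corr [0.0213 0.0244 0.0082]
```

Request:
send_rows([
  [[0.021,0.0245,0.008],[0,0,0]],
  [[0,0,0],[0,0,0]],
  [[0,0,0],[0,0,0]],
  [[0,0,0],[0,0,0]],
  [[0,0,0],[0,0,0]],
  [[0,0,0],[0,0,0]],
])

```text
time: 49.05
eef_pos: [0.4428, -0.1942, 0.1457]
tcp_rot: [0.683, 0.18, 0.244, -0.664]
contact_force: [-0.5, -0.1, -0.4]
opening: 0.235
```

Run:
```python
from kin import *
p,r=pose();print(shkinv([p]),(RS.inv()*r).as_rotvec()*57.3,get_state()["contact_force"])
print("corr",(RS.inv().apply(shk(-90,-150,146.6)-p)/.12/3).round(4))
```

```text
[[-104.3293 -149.8047  145.6774]] [0.0577 0.0346 0.0819] [-0.5152 -0.1304 -0.3572]
corr [ 0.0341  0.0207 -0.0005]
```

Request:
send_rows([
  [[0.004,-0.006,-0.0015],[0,0,0]],
  [[0,0,0],[0,0,0]],
  [[0,0,0],[0,0,0]],
  [[0.0325,0.023,0],[0,0,0]],
  [[0.0325,0.023,0],[0,0,0]],
  [[0.0325,0.023,0],[0,0,0]],
  [[0,0,0],[0,0,0]],
  [[0,0,0],[0,0,0]],
  [[0,0,0],[0,0,0]],
  [[0,0,0],[0,0,0]],
])

```text
time: 50.05
eef_pos: [0.4569, -0.1956, 0.1464]
tcp_rot: [0.683, 0.18, 0.244, -0.664]
contact_force: [0.2, 0.2, -1.0]
opening: 0.239
```

Run:
```python
from kin import *
p,r=pose();print(shkinv([p]),(RS.inv()*r).as_rotvec()*57.3,get_state()["contact_force"],get_state()["wrist_torque"])
print("corr",(RS.inv().apply(shk(-47,-150,146.6)-p)/.12/9).round(4))
```

```text
[[ -90.1134 -149.9273  146.3733]] [0.0603 0.0395 0.0875] [ 0.2091  0.2023 -0.9948] [ 0.0276  0.3514 -0.0208]
corr [ 0.0328  0.0227 -0.0001]
```

In the near lug without force. I'll push on in two parts, watching the force.

Request:
send_rows([
  [[0.0328,0.0227,0],[0,0,0]],
  [[0.0328,0.0227,0],[0,0,0]],
  [[0.0328,0.0227,0],[0,0,0]],
  [[0.0328,0.0227,0],[0,0,0]],
  [[0,0,0],[0,0,0]],
  [[0,0,0],[0,0,0]],
  [[0,0,0],[0,0,0]],
])

```text
time: 50.75
eef_pos: [0.476, -0.1974, 0.1464]
tcp_rot: [0.683, 0.18, 0.244, -0.664]
contact_force: [-1.3, -0.2, -0.4]
opening: 0.241
```

Run:
```python
from kin import *
p,r=pose();print(shkinv([p]),(RS.inv()*r).as_rotvec()*57.3,get_state()["contact_force"],get_state()["wrist_torque"])
print("corr",(RS.inv().apply(shk(-47,-150,146.6)-p)/.12/5).round(4))
```

```text
[[ -70.9364 -149.8587  146.3992]] [0.0695 0.0317 0.0948] [-1.3404 -0.1725 -0.3748] [0.0551 0.338  0.0096]
corr [ 0.0329  0.0226 -0.0002]
```

Request:
send_rows([
  [[0.0328,0.0227,0],[0,0,0]],
  [[0.0328,0.0227,0],[0,0,0]],
  [[0.0328,0.0227,0],[0,0,0]],
  [[0.0328,0.0227,0],[0,0,0]],
  [[0.0328,0.0227,0],[0,0,0]],
  [[0,0,0],[0,0,0]],
  [[0,0,0],[0,0,0]],
  [[0,0,0],[0,0,0]],
])

```text
time: 51.55
eef_pos: [0.4998, -0.1997, 0.1465]
tcp_rot: [0.683, 0.18, 0.244, -0.664]
contact_force: [-0.3, 0.4, -0.7]
opening: 0.234
```

Request:
send_rows([
  [[0.0137,0.0096,0],[0,0,0]],
  [[0.0102,0.0072,0],[0,0,0]],
  [[0,0,0],[0,0,0]],
  [[0,0,0],[0,0,0]],
  [[0,0,0],[0,0,0]],
])

```text
time: 52.05
eef_pos: [0.5031, -0.2, 0.1463]
tcp_rot: [0.683, 0.18, 0.244, -0.664]
contact_force: [-2.8, 0.5, -1.4]
opening: 0.237
```

Run:
```python
from kin import *
p,r=pose();print(shkinv([p]),(RS.inv()*r).as_rotvec()*57.3,get_state()["contact_force"],get_state()["wrist_torque"])
```

```text
[[ -43.7162 -149.8817  146.2656]] [0.0716 0.035  0.121 ] [-2.7886  0.458  -1.3958] [ 0.0322  0.7044 -0.0012]
```

Request:
send_rows([
  [[0.0068,0.0048,0],[0,0,0]],
  [[0,0,0],[0,0,0]],
  [[0,0,0],[0,0,0]],
  [[0,0,0],[0,0,0]],
])

```text
time: 52.45
eef_pos: [0.5032, -0.1997, 0.1456]
tcp_rot: [0.683, 0.179, 0.243, -0.665]
contact_force: [-10.4, 0.5, 1.3]
opening: 0.239
```

Request:
send_rows([
  [[0.0068,0.0048,0],[0,0,0]],
  [[0,0,0],[0,0,0]],
  [[0,0,0],[0,0,0]],
  [[0,0,0],[0,0,0]],
])

```text
time: 52.85
eef_pos: [0.5033, -0.1998, 0.1453]
tcp_rot: [0.684, 0.179, 0.241, -0.665]
contact_force: [-21.7, 0.9, 8.1]
opening: 0.24
```

Request:
send_rows([
  [[0.0068,0.0048,0],[0,0,0]],
  [[0,0,0],[0,0,0]],
  [[0,0,0],[0,0,0]],
  [[0,0,0],[0,0,0]],
])

```text
time: 53.25
eef_pos: [0.5034, -0.1998, 0.1451]
tcp_rot: [0.684, 0.179, 0.24, -0.665]
contact_force: [-32.5, 1.1, 14.5]
opening: 0.238
```

Run:
```python
from kin import *
p,r=pose();print(shkinv([p]),(RS.inv()*r).as_rotvec()*57.3,get_state()["contact_force"],get_state()["wrist_torque"])
```

```text
[[ -43.4757 -149.7119  145.1281]] [ 0.1566 -0.1609  0.451 ] [-32.4866   1.1052  14.5264] [ 0.0079  2.8981 -0.1169]
```

Request:
send_rows([
  [[-0.0165,-0.0116,0],[0,0,0]],
  [[0,0,0],[0,0,0]],
  [[0,0,0],[0,0,0]],
])

```text
time: 53.55
eef_pos: [0.5032, -0.2, 0.146]
tcp_rot: [0.684, 0.18, 0.243, -0.664]
contact_force: [-7.8, -0.9, -0.0]
opening: 0.237
```

Request:
send_rows([
  [[0,0,0],[0,0,0]],
  [[0,0,0],[0,0,0]],
  [[0,0,0],[0,0,0]],
  [[0,0,0],[0,0,0]],
  [[0,0,0],[0,0,0]],
], gripper=0.5)

```text
time: 54.05
eef_pos: [0.5042, -0.2002, 0.1469]
tcp_rot: [0.683, 0.18, 0.244, -0.664]
contact_force: [-0.5, 0.3, 0.1]
opening: 0.502
```

Request:
send_rows([
  [[0,-0.15,0],[0,0,0]],
  [[0,-0.25,0],[0,0,0]],
  [[0,-0.25,0],[0,0,0]],
  [[0,-0.2,0],[0,0,0]],
  [[0,0,0],[0,0,0]],
  [[0,0,0],[0,0,0]],
  [[0,0,0],[0,0,0]],
])

```text
time: 54.75
eef_pos: [0.4457, -0.1943, 0.2288]
tcp_rot: [0.683, 0.179, 0.243, -0.665]
contact_force: [-0.5, 0.6, -0.1]
opening: 0.498
```

Run:
```python
from kin import *
c=cam("wrist","w16");np.save("w16.npy",c,allow_pickle=True)
pr=proj(c,[shk(-20,-150,152),shk(-44,-150,152),shk(-64,-150,152)]);print(pr)
x=int(pr[1,0]);print([(y,int(c["img"][y,x-2:x+2].mean())) for y in range(160,232,3)])
q=get_state()["qpos"]
t=shk(-75,-30,330); r=down(np.pi/2+YS,np.radians(15)); print(ik(t,r,q)); go(t,r)
```

```text
[[255.1205 217.2661]
 [255.0577 199.3384]
 [254.9976 182.0749]]
[(160, 134), (163, 133), (166, 133), (169, 79), (172, 14), (175, 15), (178, 14), (181, 14), (184, 15), (187, 16), (190, 18), (193, 26), (196, 25), (199, 151), (202, 26), (205, 144), (208, 25), (211, 109), (214, 30), (217, 94), (220, 32), (223, 125), (226, 225), (229, 134)]
(array([-0.403 , -0.3235,  2.0401,  0.0852,  1.1763, -1.9022]), np.float64(6.661338147750939e-14))
4 x [[0.1465, -0.1627, 0.2496], [-0.00012, -4e-05, 0.01375]]
```

Request:
send_rows([
  [[0.117,-0.13,0.2],[0,0,0.011]],
  [[0.117,-0.13,0.2],[0,0,0.011]],
  [[0.117,-0.13,0.2],[0,0,0.011]],
  [[0.117,-0.13,0.2],[0,0,0.011]],
  [[0.117,-0.13,0.2],[0,0,0.011]],
  [[0,0,0],[0,0,0]],
  [[0,0,0],[0,0,0]],
  [[0,0,0],[0,0,0]],
])

```text
time: 55.6
eef_pos: [0.4833, -0.0781, 0.3287]
tcp_rot: [0.704, 0.058, 0.125, -0.697]
contact_force: [-0.1, -1.1, -0.5]
opening: 0.499
```

Run:
```python
from kin import *
c=cam("wrist","w17");np.save("w17.npy",c,allow_pickle=True); s=cam("scene","s17"); t=cam("top","t17")
a=cv2.resize(c["img"][60:300],(480,225),interpolation=cv2.INTER_AREA); a=c["img"][40:320]
b=cv2.resize(s["img"][150:300,120:300],(336,280),interpolation=cv2.INTER_CUBIC)[:, :288]
d=cv2.resize(t["img"][120:250,30:430],(800,260),interpolation=cv2.INTER_CUBIC)
cv2.imwrite("pics/fin.png",np.vstack([np.hstack([a,b]),d]))
# motion of bystanders in top view
t0=np.load("top0.npy",allow_pickle=True).item()["img"]
for n,(x0,y0,x1,y1) in dict(yellow=(332,132,368,165),pen=(140,200,180,228),dish=(115,195,148,228),turq=(325,182,346,204),green=(372,182,396,206)).items():
    print(n,float(cv2.absdiff(t0[y0:y1,x0:x1],t["img"][y0:y1,x0:x1]).mean()))
```

```text
yellow 1.5039281705948373
pen 1.5889880952380953
dish 1.320477502295684
turq 2.1486291486291487
green 3.091435185185185
```

View pics/fin.png

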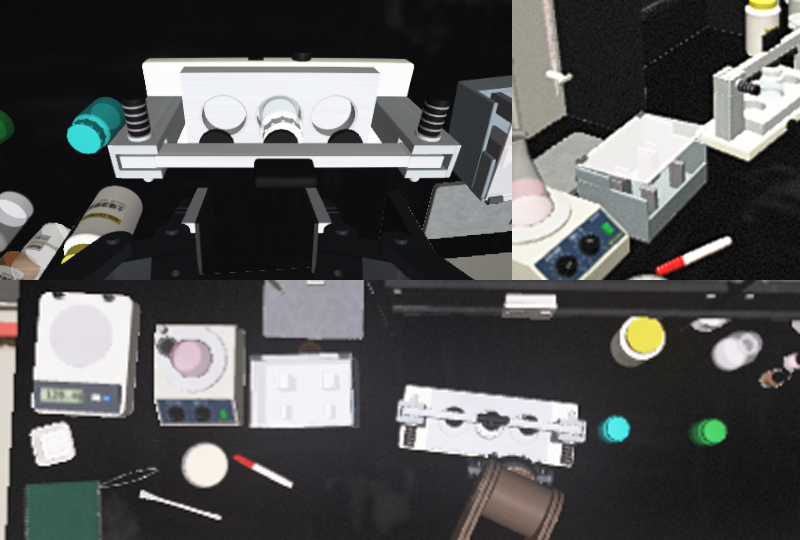

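The last picture shows both pins home with their tips past the far lugs at (148,178) and (428,178). The bar is in both forks, the jar stands in the middle pocket, the flap is shut over the empty cabinet, and the bystanders haven't moved. I'm handing in.

Run:
```python
from h import *
s=get_state(); print(s["time"],s["contact_force"],np.abs(s["dq"]).max()); print(sign_off())
```

```text
55.75 [ 0.1856  0.0053 -0.0945] 0.011973955588986392
the job is handed in; nothing more can be done
None
```

The job is done and handed in at 55.8 s, with the arm clear and touching nothing.

- **Jar:** only one of the three jars was on the bench. It now stands upright in the middle pocket. I left the turquoise and green look-alikes alone.
- **Bar:** it is seated in both forks. The hand height when I let go was 0.1792 m, exactly as predicted for a seated bar.
- **Pins:** I took each one out from behind the flap, which I lifted and held up with the tilted hand. They went into the left and right forks almost without force, then stopped firmly at the expected depth against 20 N (left) and 32 N (right). Wrist images put both knobs within about 1 pixel of where a fully home flange would place them, and the final picture shows both tips past the far lugs.
- **Flap and bystanders:** in the final picture the flap is shut. I judged that by eye, not by measuring its angle. The areas around the yellow-lid jar, glass dish and pen look the same as at the start in the top view.

No check failed. The only disagreements were small: the arm settled 1–3 mm off after moves, which I corrected before each insertion. The top and wrist views also differed by 1–4 mm on where the jar and bar lay.

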